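# Lay the syringes in the graded syringe rest in order of size

## Task

Set out the four empty syringes on the syringe rest in order of size, each with its barrel lying fully down in the cradle made for it, from the smallest in the narrowest cradle to the largest in the widest, and all with their nozzles pointing over the rest's blue edge. Leave the small amber vial standing where it is.

Things in the scene. Friction and masses are not known exactly. Their poses are not given: they have to be found in the camera images.
- syringe_5ml_mid (a point): The smallest of four empty syringes lying on the table: clear barrel 12.4 mm across, 86 mm long over all, white 28 mm finger flange, plunger partly out. Point: on the axis, mid-barrel, about 8 mm above the table; grip here across the barrel, 5 to 15 N. Own y axis runs along it: nozzle end 42 mm off towards -y, flange begins 30.5 mm towards +y; z up. Under 70 g; lies up to 3 degrees off level.
- syringe_10ml_mid (a point): The second smallest of four empty syringes lying on the table: clear barrel 17 mm across, 114 mm long over all, white 33 mm finger flange, plunger partly out. Point: on the axis, mid-barrel, about 11 mm above the table; grip here across the barrel, 5 to 15 N. Own y axis runs along it: nozzle end 51 mm off towards -y, flange begins 36 mm towards +y; z up. Under 70 g; lies up to 3 degrees off level.
- syringe_20ml_mid (a point): The second largest of four empty syringes lying on the table: clear barrel 21.5 mm across, 132 mm long over all, white 40 mm finger flange, plunger partly out. Point: on the axis, mid-barrel, about 11 mm above the table; grip here across the barrel, 5 to 15 N. Own y axis runs along it: nozzle end 56 mm off towards -y, flange begins 45 mm towards +y; z up. Under 70 g; lies up to 3 degrees off level.
- syringe_50ml_mid (a point): The largest of four empty syringes lying on the table: clear barrel 29 mm across, 155 mm long over all, white 50 mm finger flange, plunger partly out. Point: on the axis, mid-barrel, about 14.5 mm above the table; grip here across the barrel, 5 to 15 N. Own y axis runs along it: nozzle end 66 mm off towards -y, flange begins 54 mm towards +y; z up. Under 70 g; lies up to 3 degrees off level.
- cradle_5ml_seat (a point): The narrowest cradle of the rest: two white upright plates across the syringe, 38 mm clear between them for fingers, each with a notch 16 mm wide, opening at 45 degrees to 34 mm at the top. Point: mid-way on a seated barrel's axis, 44 mm above the table; lips end 9 mm higher. x: level, along the seated syringe to the nozzle side (blue edge); y: along the row to the narrower end. End of the row.
- cradle_10ml_seat (a point): The second narrowest cradle of the rest: two white upright plates across the syringe, 42 mm clear between them for fingers, each with a notch 20.6 mm wide, opening at 45 degrees to 39 mm at the top. Point: mid-way on a seated barrel's axis, 44 mm above the table; lips end 9 mm higher. x: level, along the seated syringe to the nozzle side (blue edge); y: along the row to the narrower end. 52 mm from the narrowest.
- cradle_20ml_seat (a point): The second widest cradle of the rest: two white upright plates across the syringe, 46 mm clear between them for fingers, each with a notch 25.1 mm wide, opening at 45 degrees to 43 mm at the top. Point: mid-way on a seated barrel's axis, 44 mm above the table; lips end 9 mm higher. x: level, along the seated syringe to the nozzle side (blue edge); y: along the row to the narrower end. 56 mm further on.
- cradle_50ml_seat (a point): The widest cradle of the rest: two white upright plates across the syringe, 54 mm clear between them for fingers, each with a notch 32.6 mm wide, opening at 45 degrees to 51 mm at the top. Point: mid-way on a seated barrel's axis, 44 mm above the table; lips end 9 mm higher. x: level, along the seated syringe to the nozzle side (blue edge); y: along the row to the narrower end. Other end, 62 mm on.
- rest_edge (a point): Middle of the top of the raised blue edge, 16 mm high, on the nozzle side of the syringe rest: a dark grey base, 104 by 262 mm, 8 mm thick, fixed, with four white cradles in a row along it, 54 mm behind the blue edge. x points level from the cradles out over the blue edge, z up.
- vial_mid (a point): Half-way up a small glass vial with amber contents and a blue cap, 23 mm across and 58 mm tall, standing upright on the table; 29 mm above its foot. It is to be left alone.
Not all that is in view belongs to the job. What is shaped like the part that bears syringe_50ml_mid but red is not meant.

How it is judged:
At the end, for the whole second after the job is handed in: Each syringe lies in the cradle of its own size: the middle of its barrel within 14 mm of the cradle's point in plan and within 5 mm of it in height, its length within 0.13 rad of the cradle's, its nozzle towards the blue edge, at rest; the amber vial stands upright (horizontal distance between syringe_5ml_mid and cradle_5ml_seat below 0.014 m and z of syringe_5ml_mid in the frame of cradle_5ml_seat between -0.005 and 0.005 m and angle between the y axis of syringe_5ml_mid and the x axis of cradle_5ml_seat, either way round below 0.13 rad and y of rest_edge in the frame of syringe_5ml_mid below -0.025 m and linear speed of each of syringe_5ml, syringe_10ml, syringe_20ml, syringe_50ml below 0.02 m/s and horizontal distance between syringe_10ml_mid and cradle_10ml_seat below 0.014 m and z of syringe_10ml_mid in the frame of cradle_10ml_seat between -0.005 and 0.005 m and angle between the y axis of syringe_10ml_mid and the x axis of cradle_10ml_seat, either way round below 0.13 rad and y of rest_edge in the frame of syringe_10ml_mid below -0.025 m and horizontal distance between syringe_20ml_mid and cradle_20ml_seat below 0.014 m and z of syringe_20ml_mid in the frame of cradle_20ml_seat between -0.005 and 0.005 m and angle between the y axis of syringe_20ml_mid and the x axis of cradle_20ml_seat, either way round below 0.13 rad and y of rest_edge in the frame of syringe_20ml_mid below -0.025 m and horizontal distance between syringe_50ml_mid and cradle_50ml_seat below 0.014 m and z of syringe_50ml_mid in the frame of cradle_50ml_seat between -0.005 and 0.005 m and angle between the y axis of syringe_50ml_mid and the x axis of cradle_50ml_seat, either way round below 0.13 rad and y of rest_edge in the frame of syringe_50ml_mid below -0.025 m and angle between vial_mid's own z axis and vertical below 0.2 rad); the robot touches nothing.
It fails at once if the amber vial is shifted by more than 30 mm or tipped over (distance of vial_mid from where it was at the start of the episode above 0.03 m or angle between vial_mid's own z axis and vertical above 0.6 rad).
It also fails if it takes over 109 s, if anything falls off the work surface, if the arm or the gripper's body presses on something with over 40 N, if the wrist force passes 120 N, or if a joint passes its speed limit or range.

## Robot

A 7-joint arm with a two-finger parallel gripper is mounted at the origin on a cart in front of the work surface, level with it; the furniture and walls round the work are solid. World frame = base frame: x ahead of the robot, y to its left, z up, the work surface at z = 0. Lengths are in m, angles in rad, forces in N, time in s.
With the tool pointing down it reaches from about 0.4 to 0.85 m from the base axis. Payload 10.4 kg.
Tool frame: the origin (TCP) lies midway between the tips of the shut fingers; the grasp point (between the pads) lies 19 mm behind it (r.grasp_offset is the distance from the TCP to the grasp point, in m); x points along the fingers, y is the direction in which the jaws open and shut, and the axes are right-handed (so a half turn about x gives the same grasp; the last joint's range is limited). The gripper opens to 87 mm and grips with 3 to 60 N. Pads are 19 mm wide; open, the fingers measure 117 mm over their backs; the gripper's body (75 mm by 190 mm) begins 51 mm behind the grasp point.
Start: joints at [1.326, 0.332, -0.065, 1.46, 0.022, 1.35, -0.088], TCP at [0.138, -0.61, 0.186] pointing down, gripper open.
Joint ranges: [-2.6, 2.6], [-0.5, 2.12], [-1.47, 1.34], [0.16, 2.42], [-1.27, 4.41], [0.06, 2.06], [-2.6, 2.6]. Speed limits (rad/s): [2.22, 2.22, 2.79, 2.79, 3.14, 3.14, 3.14].

## Interface

Orientations are given as a unit quaternion [x, y, z, w].
In Python, from bench import r, vision, close_job gives the robot as it stands. The module is installed in compiled form; this text tells all that it offers.
- The arm moves only by the shell command python3 -m pendant 'ROWS' [OPENING] [FORCE]. ROWS is text: rows parted by semicolons, each of 6 numbers parted by spaces: the shift along the tool's x, y, z in units of 0.25 m (1.0 is 0.25 m), then the turn, a rotation vector about the tool's x, y, z in units of 1.5 rad (1.0 is 1.5 rad). A call has 1 to 8 rows; each row is the pose to reach, as a shift and turn from the pose commanded when the call began, along the tool's axes at that moment; what a row does not reach only later rows make up. A row lasts 1/10 s, in which the tool goes at most 50 mm and 8.59 degrees, less where a joint would pass 70% of its speed; a pose out of reach is approached as far as the arm can. A call with a number of a shift or a turn outside -1 to 1 is refused whole. A call with a gripper value outside its range is refused whole. OPENING is the gripper command: -1 is shut, 1 is fully open, values between are in proportion, set as the call begins (- or left out, the last holds). The fingers move at their own pace and stop on an object; FORCE is the grip in N (left out, the last holds). Time passes only in rows, so rows that repeat a pose let the fingers close. It gives the time, the measured TCP pose, the force and the opening at its end, in the units of the state.
- r.read_state(): the state, without advancing time (a new reading comes with each control period).
- vision.camera(name): name is "scene" or "top" or "wrist"; returns (picture, depth): 384x512x3 uint8, blue, green, red; 384x512 float32, m along the optical axis (not along the pixel's ray), 0 where there is no reading.
- vision.get_calibration(name): a dict with "camera_matrix" (3x3 intrinsics, pixels), "rvec" (rotation vector, rad) and "tvec" (3), from world to camera coordinates, as OpenCV has them. Camera axes: x right, y down, z forward; pixel columns grow to the right and rows downward; lengths in m; the calibration is good to about 2 mm. A picture is of the moment at which its call begins: read the wrist's pose just before it. get_calibration takes no time and is no camera call; for the wrist camera it gives the pose at the moment of the call.
- close_job(): hands the job in, once; it reports no verdict.
The state is a dict: "time": time; "joint_positions": joint angles; "joint_vel": joint speeds; "joint_torque": joint torques, N m; "ee_pos": TCP position; "eef_rot": TCP orientation; "ft_force": force on the tool from outside, world axes, zero at the start; "torque": the same for the moment, N m; "width": finger opening in m.
Only numpy, scipy, OpenCV 4.12 (cv2) and the standard library are available. Lean on these libraries where they do the work, as an engineer would, in place of code of your own. Each camera call takes 0.05 s, during which the arm holds its last target. There are 200 camera calls.

## Working session

There is one attempt and no reset: what is moved stays moved. The work goes in short steps, Python scripts to look and compute and a shell command to move; the robot and the scene stay as the last step left them, time stands still between calls to the robot, and variables do not carry over. Pictures are saved under pics/ and viewed, about 12 in all and at most 16, crops included, and the job is handed in when it is done.

```bash
mkdir -p pics; cat > h.py <<'E'
import numpy as np, cv2
from bench import r, vision
from scipy.spatial.transform import Rotation as R
def cal(n):
    c=vision.get_calibration(n); K=np.array(c["camera_matrix"]); Rm=cv2.Rodrigues(np.array(c["rvec"],float))[0]; t=np.array(c["tvec"],float).reshape(3)
    return K,Rm,t
def ray(n,uv,z,c=None):
    K,Rm,t=c or cal(n); uv=np.atleast_2d(uv).astype(float)
    d=(np.linalg.inv(K)@np.c_[uv,np.ones(len(uv))].T).T@Rm; o=-Rm.T@t
    return o+d*((z-o[2])/d[:,2])[:,None]
def cloud(n,dep,c=None):
    K,Rm,t=c or cal(n); v,u=np.mgrid[:dep.shape[0],:dep.shape[1]]
    p=np.stack([(u-K[0,2])/K[0,0]*dep,(v-K[1,2])/K[1,1]*dep,dep],-1)
    return (p-t)@Rm
E
python3 - <<'E'
from h import *
s=r.read_state(); print({k:np.round(v,3).tolist() for k,v in s.items()}, r.grasp_offset)
for n in("scene","top"):
    p,d=vision.camera(n); cv2.imwrite(f"pics/{n}0.png",cv2.resize(p,None,fx=1.5,fy=1.5,interpolation=cv2.INTER_CUBIC)); np.savez(f"{n}0.npz",p=p,d=d)
    K,Rm,t=cal(n); print(n,-Rm.T@t,K[0,0],Rm[2])
E
```

```text
{'time': 0.0, 'joint_positions': [1.326, 0.333, -0.065, 1.461, 0.022, 1.35, -0.088], 'joint_vel': [0.001, -0.001, 0.001, -0.002, -0.001, 0.001, 0.0], 'joint_torque': [-0.0, -62.325, 0.024, -38.99, -0.062, 0.04, 0.0], 'ee_pos': [0.137, -0.609, 0.186], 'eef_rot': [-0.703, -0.079, 0.703, -0.078], 'ft_force': [-0.08, 0.668, 0.019], 'torque': [-0.001, 0.008, 0.07], 'width': 0.087} 0.0187
scene [-0.02768276  0.61575729  0.84135912] 349.0405314373214 [ 0.4580498  -0.56410036 -0.68700885]
top [ 0.25643649 -0.04560416  1.80863063] 454.30285419623925 [ 0.15056982 -0.00232908 -0.98859663]
```

View pics/scene0.png

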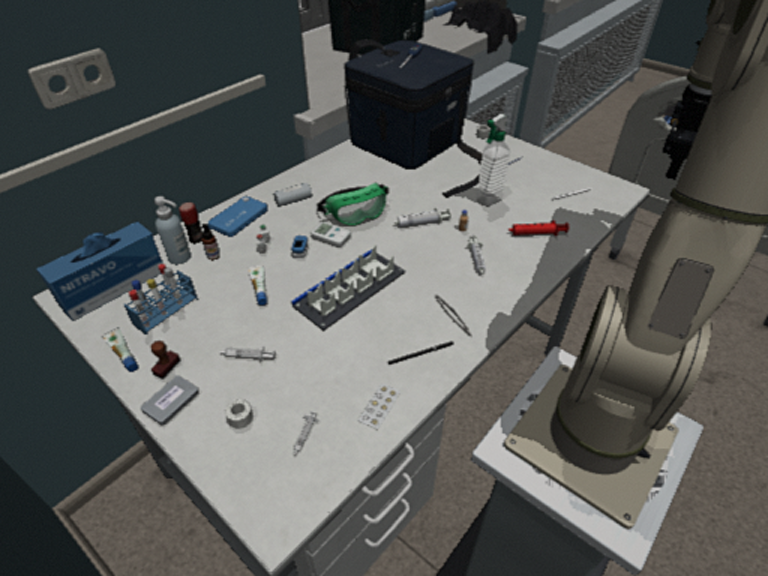

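View pics/top0.png

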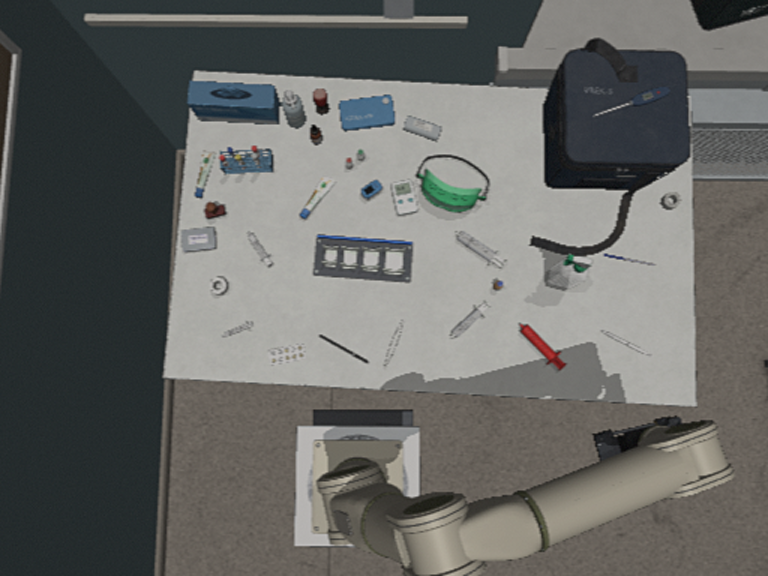

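The scene view shows the rest at about (348,287). The top view (1.5x) shows the rest at (363,258) with its blue edge upward, and white syringes at (260,249), (238,328), (468,320) and (480,248). The vial is at (498,285), and the red decoy is at (542,345). Next I'll get rough positions.

```bash
python3 - <<'E'
from h import *
f=np.load("top0.npz"); p,d=f["p"],f["d"]
for n,uv in dict(a=(260,249),b=(238,328),c=(468,320),d=(480,248),vial=(498,285),restc=(363,258),blueL=(317,237),blueR=(412,241),botL=(314,275),botR=(410,281)).items():
    print(n,ray("top",np.array(uv)/1.5,0.01).round(3))
c=p[130:260,130:360]; cv2.imwrite("pics/top1.png",cv2.resize(c,None,fx=3.4,fy=3.4,interpolation=cv2.INTER_CUBIC))
E
```

```text
a [[0.612 0.268 0.01 ]]
b [[0.399 0.319 0.01 ]]
c [[ 0.424 -0.289  0.01 ]]
d [[ 0.619 -0.324  0.01 ]]
vial [[ 0.518 -0.37   0.01 ]]
restc [[ 0.589 -0.009  0.01 ]]
blueL [[0.646 0.115 0.01 ]]
blueR [[ 0.637 -0.141  0.01 ]]
botL [[0.542 0.121 0.01 ]]
botR [[ 0.528 -0.135  0.01 ]]
```

View pics/top1.png

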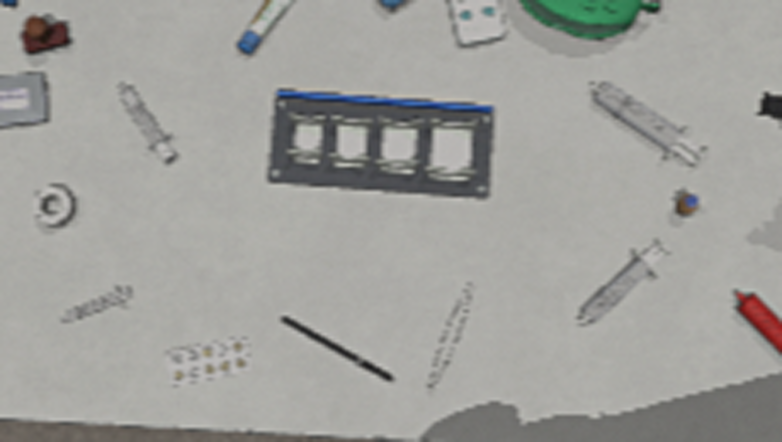

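```bash
cat >> h.py <<'E'
def plan(xyz,yaw,s=None):
    """yaw (deg): world direction of tool y, tool x down; prints shift/turn units from current pose"""
    s=s or r.read_state(); Rc=R.from_quat(s["eef_rot"])
    a=np.radians(yaw); y=np.array([np.cos(a),np.sin(a),0]); x=np.array([0,0,-1.]); 
    Rt=R.from_matrix(np.c_[x,y,np.cross(x,y)])
    sh=Rc.inv().apply(np.array(xyz)-s["ee_pos"])/.25; rv=(Rc.inv()*Rt).as_rotvec()/1.5
    print("row:",sh.round(3),rv.round(3),"nrows",np.ceil(np.linalg.norm(sh)*5),np.ceil(np.linalg.norm(rv)*1.5/.15))
def st():
    s=r.read_state(); m=R.from_quat(s["eef_rot"]).as_matrix()
    print("t",round(s["time"],2),"tcp",np.round(s["ee_pos"],4),"yaw",round(float(np.degrees(np.arctan2(m[1,1],m[0,1]))),2),"x",m[:,0].round(3),"w",round(float(s["width"]),4),"F",np.round(s["ft_force"],1),"q",np.round(s["joint_positions"],2))
    return s,m
E
python3 - <<'E'
from h import *
s,m=st(); print(m.round(3))
K,Rm,t=cal("wrist"); print(K, (m.T@(-Rm.T@t-s["ee_pos"])).round(4)); print((Rm@m).round(3))
plan((0.52,-0.33,0.33),-45)
E
```

```text
t 0.1 tcp [ 0.1374 -0.6093  0.1856] yaw -77.29 x [-0.     0.001 -1.   ] w 0.0868 F [ 0.5  0.6 -0.4] q [ 1.33  0.33 -0.06  1.46  0.02  1.35 -0.09]
[[-0.     0.22  -0.975]
 [ 0.001 -0.975 -0.22 ]
 [-1.    -0.001  0.   ]]
[[337.76634653   0.         258.56356393]
 [  0.         337.76634653 196.24940149]
 [  0.           0.           1.        ]] [-1.977e-01  1.000e-04 -8.200e-02]
[[-0.     1.     0.001]
 [-0.292 -0.001  0.956]
 [ 0.956  0.     0.292]]
row: [-0.577 -0.754 -1.739] [-0.376 -0.     0.001] nrows 10.0 4.0
```

```bash
python3 - <<'E'
from h import *
plan((.34,-.44,.22),-60)
E
```

```text
row: [-0.137 -0.482 -0.94 ] [-0.201 -0.     0.001] nrows 6.0 3.0
```

```bash
python3 -m pendant '-0.137 -0.482 -0.94 -0.2 0 0;-0.137 -0.482 -0.94 -0.2 0 0;-0.137 -0.482 -0.94 -0.2 0 0;-0.137 -0.482 -0.94 -0.2 0 0;-0.137 -0.482 -0.94 -0.2 0 0;-0.137 -0.482 -0.94 -0.2 0 0;-0.137 -0.482 -0.94 -0.2 0 0' 1 10
python3 - <<'E'
from h import *
st(); plan((.55,-.27,.24),-45)
E
```

```text
time: 0.8
ee_pos: [0.3432, -0.4379, 0.2209]
eef_rot: [0.683, 0.184, -0.682, 0.184]
ft_force: [-0.9, -0.5, 1.0]
width: 0.0868
t 0.8 tcp [ 0.3432 -0.4379  0.2209] yaw -59.78 x [ 0.001  0.    -1.   ] w 0.0868 F [-0.9 -0.5  1. ] q [ 1.06  0.18 -0.27  1.58  0.05  1.39 -0.26]
row: [-0.075 -0.164 -1.053] [-0.172 -0.001 -0.   ] nrows 6.0 2.0
```

```bash
python3 -m pendant '-0.08 -0.16 -1 -0.17 0 0;-0.08 -0.16 -1 -0.17 0 0;-0.08 -0.16 -1 -0.17 0 0;-0.08 -0.16 -1 -0.17 0 0;-0.08 -0.16 -1 -0.17 0 0;-0.08 -0.16 -1 -0.17 0 0;-0.08 -0.16 -1 -0.17 0 0;-0.08 -0.16 -1 -0.17 0 0' 
cat >> h.py <<'E'
def look(tag):
    s,m=st(); c=cal("wrist"); p,d=vision.camera("wrist"); np.savez(tag+".npz",p=p,d=d,K=c[0],Rm=c[1],t=c[2])
    cv2.imwrite(f"pics/{tag}.png",cv2.resize(p,None,fx=1.5,fy=1.5,interpolation=cv2.INTER_CUBIC)); return p,d,c
def blobs(d,c,zmin=.004,zmax=.06,amin=100):
    P=cloud("wrist",d,c); k=((P[...,2]>zmin)&(P[...,2]<zmax)&(d>0)).astype(np.uint8)
    k=cv2.morphologyEx(k,cv2.MORPH_CLOSE,np.ones((5,5)))
    n,l,s,ce=cv2.connectedComponentsWithStats(k)
    for i in range(1,n):
        if s[i,4]<amin: continue
        q=P[(l==i)&(P[...,2]>zmin)&(P[...,2]<zmax)&(d>0)]; mu=q[:,:2].mean(0); w,V=np.linalg.eigh(np.cov((q[:,:2]-mu).T)); a=V[:,1]; o=(q[:,:2]-mu)@a; b=(q[:,:2]-mu)@V[:,0]
        print(i,"px",ce[i].round()*1.5,"n",s[i,4],"mu",mu.round(4),"L",round(np.ptp(o),4),"W",round(np.ptp(b),4),"ang",round(float(np.degrees(np.arctan2(a[1],a[0]))),1),"zmax",np.percentile(q[:,2],98).round(3))
    return P,l
E
python3 - <<'E'
from h import *
p,d,c=look("w1"); P,l=blobs(d,c)
print("table z",np.median(P[...,2][d>0]))
E
```

```text
time: 1.6
ee_pos: [0.5356, -0.2834, 0.24]
eef_rot: [-0.654, -0.267, 0.655, -0.267]
ft_force: [-0.3, -0.1, 0.2]
width: 0.087
t 1.6 tcp [ 0.5356 -0.2834  0.24  ] yaw -45.66 x [-0.001 -0.001 -1.   ] w 0.087 F [-0.3 -0.1  0.2] q [ 0.76  0.3  -0.44  1.41  0.13  1.46 -0.48]
1 px [252.  39.] n 5732 mu [ 0.5739 -0.1018] L 0.1535 W 0.0833 ang 135.7 zmax 0.045
2 px [604.5  46.5] n 2394 mu [ 0.7517 -0.2938] L 0.1495 W 0.0728 ang 128.3 zmax 0.059
3 px [492.  199.5] n 2857 mu [ 0.6195 -0.3209] L 0.1549 W 0.049 ang 55.7 zmax 0.029
4 px [ 84. 225.] n 355 mu [ 0.3615 -0.09  ] L 0.136 W 0.016 ang 158.2 zmax 0.01
6 px [639. 339.] n 928 mu [ 0.6293 -0.518 ] L 0.1023 W 0.0283 ang 74.2 zmax 0.006
8 px [444.  322.5] n 406 mu [ 0.5226 -0.3624] L 0.023 W 0.0183 ang 152.9 zmax 0.059
10 px [310.5 330. ] n 1418 mu [ 0.4307 -0.291 ] L 0.1316 W 0.0394 ang 131.8 zmax 0.021
11 px [586.5 393. ] n 252 mu [ 0.5637 -0.5056] L 0.0228 W 0.0061 ang 134.4 zmax 0.054
12 px [405.  490.5] n 628 mu [ 0.3735 -0.4666] L 0.0652 W 0.0294 ang -137.9 zmax 0.029
table z 1.5791928802476423e-05
```

View pics/w1.png

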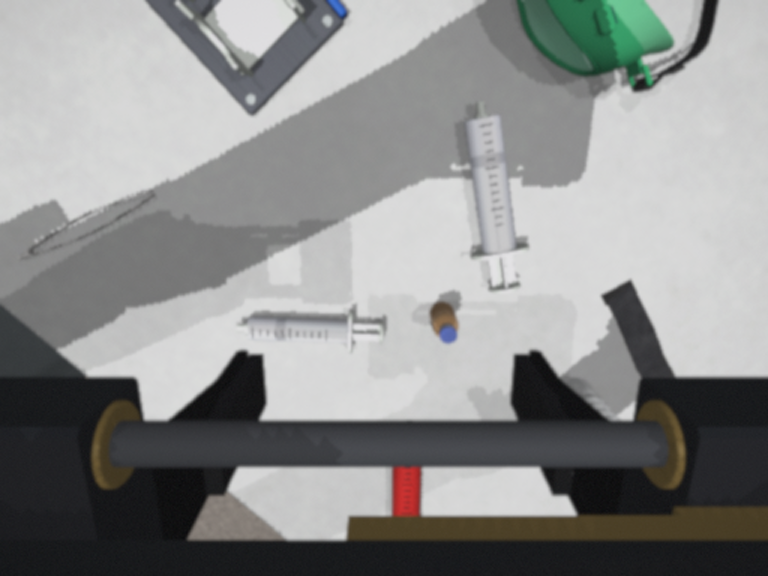

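```bash
cat >> h.py <<'E'
SPEC={20:(.056,.132),50:(.066,.155),10:(.051,.114),5:(.042,.086)}
def syringe(P,l,i,ml):
    k=(l==i)&(P[...,2]>.004)&(P[...,2]<.06); q=P[k]; mu=q[:,:2].mean(0); a=np.linalg.eigh(np.cov((q[:,:2]-mu).T))[1][:,1]
    for _ in range(2):
        b=np.array([-a[1],a[0]]); o=(q[:,:2]-mu)@a; w=(q[:,:2]-mu)@b
        lo,hi=np.percentile(o,[.2,99.8])
        hw=[np.ptp(w[(o>=e)&(o<e+.004)]) if ((o>=e)&(o<e+.004)).any() else 0 for e in np.arange(lo,hi,.004)]
        if np.argmax(hw)<len(hw)/2: a=-a   # flange in upper half -> a from nozzle to plunger
    o=(q[:,:2]-mu)@a; b=np.array([-a[1],a[0]]); w=(q[:,:2]-mu)@b; lo=o.min()
    d0=SPEC[ml][0]; s=(o>lo+d0-.022)&(o<lo+d0+.022); xx=o[s]; 
    off=[(w[s&(o>e)&(o<e+.004)].max()+w[s&(o>e)&(o<e+.004)].min())/2 for e in lo+d0+np.arange(-.022,.018,.004)]
    mid=mu+a*(lo+d0)+b*np.mean(off); print(ml,"mid",mid.round(4),"nozzle dir",round(float(np.degrees(np.arctan2(-a[1],-a[0]))),2),"L",np.ptp(o).round(4),"barrel w",np.ptp(w[s]).round(4),"slope",np.degrees(np.polyfit(range(10),off,1)[0]/.004).round(1),"ztop",np.percentile(q[s][:,2],95).round(4),"fl",(np.argmax(hw)*4, max(hw).round(3)))
    return mid
E
python3 - <<'E'
from h import *
f=np.load("w1.npz"); P,l=blobs(f["d"],(f["K"],f["Rm"],f["t"]),amin=9999)
syringe(P,l,10,20); syringe(P,l,3,50)
plan((.535,-.07,.25),-90)
E
```

```text
20 mid [ 0.4219 -0.2833] nozzle dir 131.83 L 0.1316 barrel w 0.0206 slope 2.2 ztop 0.0211 fl (np.int64(100), np.float64(0.039))
50 mid [ 0.6267 -0.3124] nozzle dir 55.74 L 0.1549 barrel w 0.029 slope -0.5 ztop 0.0287 fl (np.int64(116), np.float64(0.049))
row: [-0.04  -0.613 -0.595] [ 0.516  0.001 -0.   ] nrows 5.0 6.0
```

```bash
python3 -m pendant '-0.04 -0.61 -0.6 0.52 0 0;-0.04 -0.61 -0.6 0.52 0 0;-0.04 -0.61 -0.6 0.52 0 0;-0.04 -0.61 -0.6 0.52 0 0;-0.04 -0.61 -0.6 0.52 0 0;-0.04 -0.61 -0.6 0.52 0 0;-0.04 -0.61 -0.6 0.52 0 0;-0.04 -0.61 -0.6 0.52 0 0'|head -2
python3 - <<'E'
from h import *
p,d,c=look("w2"); P,l=blobs(d,c)
E
```

```text
time: 2.45
ee_pos: [0.5367, -0.0692, 0.2505]
t 2.45 tcp [ 0.5367 -0.0692  0.2505] yaw -90.24 x [-0.    -0.001 -1.   ] w 0.087 F [-0.  -0.4  0.7] q [ 0.49  0.15 -0.5   1.56  0.08  1.45 -1.59]
1 px [102.  12.] n 460 mu [0.7115 0.1461] L 0.0323 W 0.0232 ang 121.2 zmax 0.024
2 px [450.    4.5] n 263 mu [ 0.7168 -0.1179] L 0.0522 W 0.0096 ang 95.4 zmax 0.02
3 px [697.5 136.5] n 3246 mu [ 0.6191 -0.3188] L 0.1551 W 0.0497 ang 55.4 zmax 0.029
4 px [315. 168.] n 18175 mu [ 0.596 -0.009] L 0.2614 W 0.1097 ang 85.9 zmax 0.048
5 px [ 13.5 180. ] n 357 mu [0.5878 0.2453] L 0.0425 W 0.0263 ang -162.1 zmax 0.02
6 px [736.5 259.5] n 639 mu [ 0.5221 -0.3606] L 0.0231 W 0.0185 ang 164.8 zmax 0.058
7 px [630. 348.] n 1470 mu [ 0.4331 -0.2912] L 0.1258 W 0.04 ang 131.5 zmax 0.022
8 px [  9.  367.5] n 159 mu [0.4138 0.2905] L 0.0196 W 0.0199 ang 77.2 zmax 0.016
9 px [423. 381.] n 200 mu [ 0.3903 -0.1002] L 0.0804 W 0.0163 ang 157.6 zmax 0.009
```

View pics/w2.png

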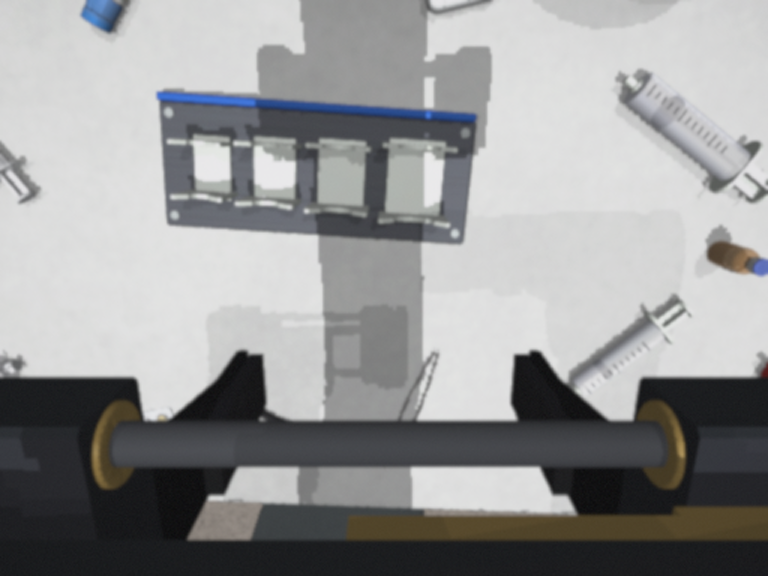

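```bash
cat > rest.py <<'E'
from h import *
f=np.load("w2.npz"); p,d=f["p"],f["d"]; P=cloud("wrist",d,(f["K"],f["Rm"],f["t"]))
X=P.reshape(-1,3); hsv=cv2.cvtColor(p,cv2.COLOR_BGR2HSV).reshape(-1,3)
reg=(abs(X[:,0]-.6)<.09)&(abs(X[:,1]+.01)<.16)&(d.ravel()>0)
bl=reg&(hsv[:,0]>100)&(hsv[:,0]<130)&(hsv[:,1]>150)&(X[:,2]>.012)
q=X[bl]; k,b0=np.polyfit(q[:,1],q[:,0],1); th=np.arctan(-k); print("blue n",bl.sum(),"z",np.median(q[:,2]).round(4),"rest x yaw",np.degrees(th))
ex=np.array([np.cos(th),np.sin(th)]); ey=np.array([-ex[1],ex[0]])
B=X[reg&(X[:,2]>.005)&(X[:,2]<.012)]; u=B[:,:2]@ex; v=B[:,:2]@ey
rect=cv2.minAreaRect(B[:,:2].astype(np.float32)*1000); print("base rect",rect)
vc=(v.max()+v.min())/2; ub=np.median(q[:,:2]@ex); print("blue u",ub,"range",(q[:,:2]@ex).min(),(q[:,:2]@ex).max(),"v",v.min(),v.max(),"u",u.min(),u.max())
T=X[reg&(X[:,2]>.044)&(X[:,2]<.06)]; print("top z",T[:,2].max())
U=T[:,:2]@ex-ub; V=T[:,:2]@ey-vc
for lo,hi in((-.045,0),(-.11,-.045)):
    m=(U>lo)&(U<hi)&(T[:,2]>.0495); vs=np.sort(V[m]); g=np.where(np.diff(vs)>.004)[0]
    st_=np.r_[vs[0],vs[g+1]]; en=np.r_[vs[g],vs[-1]]; print([(round(1e3*a,1),round(1e3*b,1)) for a,b in zip(st_,en)])
    for a,b in zip(st_,en): print(round(1e3*np.mean(U[m&(V>=a)&(V<=b)]),1),end=" ")
    print()
np.savez("restf.npz",ex=ex,ey=ey,ub=ub,vc=vc)
E
python3 rest.py
```

```text
blue n 962 z 0.0154 rest x yaw -4.119998521318262
base rect ((590.163818359375, -8.633956909179688), (261.2855529785156, 103.02532958984375), 85.93274688720703)
blue u 0.6432434457359794 range 0.6404335949789965 0.6460907570221024 v -0.09683929652727014 0.1644526562154865 u 0.5376819341003096 0.640809330640435
top z 0.054517688426334324
[(np.float64(-110.5), np.float64(-105.9)), (np.float64(-61.8), np.float64(-54.9)), (np.float64(-45.1), np.float64(-39.2)), (np.float64(-4.1), np.float64(3.6)), (np.float64(12.7), np.float64(19.5)), (np.float64(48.9), np.float64(56.3)), (np.float64(66.9), np.float64(73.8)), (np.float64(99.4), np.float64(106.7))]
-25.3 -25.4 -29.0 -29.2 -31.4 -31.1 -33.0 -33.1 
[(np.float64(-110.7), np.float64(-104.7)), (np.float64(-62.1), np.float64(-55.0)), (np.float64(-45.5), np.float64(-39.6)), (np.float64(-4.2), np.float64(2.6)), (np.float64(12.9), np.float64(18.1)), (np.float64(48.5), np.float64(56.6)), (np.float64(66.8), np.float64(72.5)), (np.float64(100.6), np.float64(106.8))]
-82.1 -81.8 -78.2 -77.8 -76.3 -75.8 -74.1 -74.2
```

```bash
cat >> h.py <<'E'
def cradle(ml):
    f=np.load("restf.npz"); v={5:.0864,10:.0344,20:-.0216,50:-.0836}[ml]
    return f["ex"]*(f["ub"]-.0537)+f["ey"]*(f["vc"]+v)
E
python3 - <<'E'
from h import *
for m in SPEC: print(m,cradle(m).round(4))
plan((.48,-.17,.2),-24)
E
```

```text
20 [ 0.5889 -0.0302]
50 [ 0.5844 -0.092 ]
10 [0.5929 0.0257]
5 [0.5967 0.0775]
row: [0.202 0.405 0.225] [-0.771  0.    -0.   ] nrows 3.0 8.0
```

```bash
python3 -m pendant '0.2 0.4 0.22 -0.77 0 0;0.2 0.4 0.22 -0.77 0 0;0.2 0.4 0.22 -0.77 0 0;0.2 0.4 0.22 -0.77 0 0;0.2 0.4 0.22 -0.77 0 0;0.2 0.4 0.22 -0.77 0 0;0.2 0.4 0.22 -0.77 0 0;0.2 0.4 0.22 -0.77 0 0'|head -2
python3 - <<'E'
from h import *
st(); plan((.4219,-.2833,.1),41.8)
E
```

```text
time: 3.3
ee_pos: [0.4813, -0.1682, 0.2005]
t 3.3 tcp [ 0.4813 -0.1682  0.2005] yaw -23.69 x [-0. -0. -1.] w 0.0871 F [-0.  -0.1 -0.1] q [ 0.7   0.1  -0.48  1.72  0.05  1.33 -0.2 ]
row: [ 0.402 -0.033  0.517] [-0.762  0.     0.   ] nrows 4.0 8.0
```

```bash
python3 -m pendant '0.4 -0.033 0.517 -0.762 0 0;0.4 -0.033 0.517 -0.762 0 0;0.4 -0.033 0.517 -0.762 0 0;0.4 -0.033 0.517 -0.762 0 0;0.4 -0.033 0.517 -0.762 0 0;0.4 -0.033 0.517 -0.762 0 0;0.4 -0.033 0.517 -0.762 0 0;0.4 -0.033 0.517 -0.762 0 0' -0.1|head -2
python3 - <<'E'
from h import *
p,d,c=look("w3"); P,l=blobs(d,c); plan((.4219,-.2833,.003),41.8)
E
```

```text
time: 4.1
ee_pos: [0.421, -0.2828, 0.1004]
t 4.1 tcp [ 0.421  -0.2828  0.1004] yaw 41.78 x [-0.  0. -1.] w 0.0405 F [-0.6 -0.5  0.1] q [ 0.92  0.18 -0.46  1.86  0.09  1.13  1.16]
1 px [594.   28.5] n 344 mu [ 0.411  -0.1103] L 0.0324 W 0.0118 ang 165.0 zmax 0.009
2 px [742.5 226.5] n 2475 mu [ 0.5538 -0.1223] L 0.0905 W 0.0428 ang 152.2 zmax 0.013
3 px [385.5 298.5] n 3344 mu [ 0.4274 -0.2909] L 0.1324 W 0.0391 ang 132.3 zmax 0.022
4 px [ 42.  415.5] n 120 mu [ 0.3165 -0.4939] L 0.0123 W 0.0039 ang 140.0 zmax 0.021
5 px [ 45. 474.] n 133 mu [ 0.3416 -0.52  ] L 0.019 W 0.0091 ang 134.6 zmax 0.029
6 px [415.5 489. ] n 711 mu [ 0.5158 -0.3629] L 0.023 W 0.0183 ang 47.4 zmax 0.058
row: [0.39  0.002 0.004] [ 0.003 -0.     0.   ] nrows 2.0 1.0
```

View pics/w3.png

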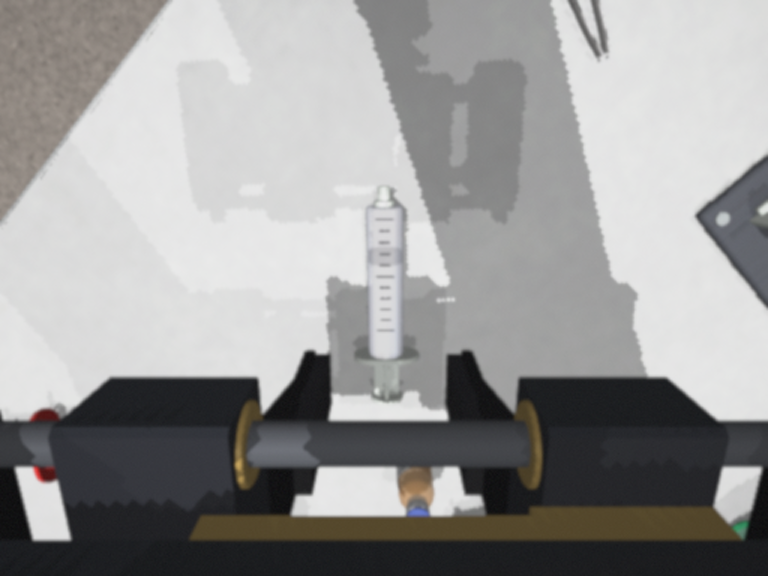

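```bash
python3 - <<'E'
from h import *
f=np.load("w3.npz"); P,l=blobs(f["d"],(f["K"],f["Rm"],f["t"]),amin=9999)
m=syringe(P,l,3,20); plan((*m,.003),42.0)
E
```

```text
20 mid [ 0.4209 -0.284 ] nozzle dir 132.33 L 0.1324 barrel w 0.0209 slope 0.1 ztop 0.0213 fl (np.int64(100), np.float64(0.039))
row: [ 0.39  -0.003  0.003] [ 0. -0.  0.] nrows 2.0 1.0
```

```bash
python3 -m pendant '0.2 0 0 0 0 0;0.39 -0.003 0.003 0 0 0;0.39 -0.003 0.003 0 0 0;0.39 -0.003 0.003 0 0 0'; python3 -m pendant '0 0 0 0 0 0;0 0 0 0 0 0;0 0 0 0 0 0;0 0 0 0 0 0;0 0 0 0 0 0;0 0 0 0 0 0;0 0 0 0 0 0' -1 10;  python3 -m pendant '-0.1 0 0 0 0 0;-0.3 0 0 0 0 0;-0.5 0 0 0 0 0;-0.5 0 0 0 0 0'
python3 - <<'E'
from h import *
st(); plan((.48,-.17,.16),-23)
E
```

```text
time: 4.55
ee_pos: [0.4213, -0.2831, 0.0037]
eef_rot: [0.291, 0.645, -0.291, 0.644]
ft_force: [0.3, -0.2, 1.1]
width: 0.0391
time: 5.25
ee_pos: [0.4216, -0.2829, 0.0031]
eef_rot: [0.29, 0.645, -0.291, 0.645]
ft_force: [-0.6, -0.4, -0.2]
width: 0.0011
time: 5.65
ee_pos: [0.425, -0.2847, 0.1348]
eef_rot: [0.29, 0.641, -0.291, 0.648]
ft_force: [0.8, -0.2, 0.3]
width: 0.0005
t 5.65 tcp [ 0.425  -0.2847  0.1348] yaw 41.49 x [ 0.008 -0.006 -1.   ] w 0.0005 F [ 0.8 -0.2  0.3] q [ 0.93  0.14 -0.46  1.82  0.07  1.19  1.17]
row: [-0.102  0.469 -0.197] [ 0.75   0.005 -0.005] nrows 3.0 8.0
```

The grip closed on nothing (width about 1 mm), so I'm looking again.

```bash
python3 -m pendant '0 0 0 0 0 0;0 0 0 0 0 0' 0.5|head -2; python3 - <<'E'
from h import *
p,d,c=look("w4"); P,l=blobs(d,c)
E
```

```text
time: 5.85
ee_pos: [0.4209, -0.2825, 0.127]
t 5.85 tcp [ 0.4209 -0.2825  0.127 ] yaw 41.48 x [-0.002  0.001 -1.   ] w 0.0098 F [-0.9  0.3 -0.6] q [ 0.93  0.15 -0.46  1.82  0.07  1.19  1.17]
1 px [573.   31.5] n 350 mu [ 0.4075 -0.1087] L 0.0397 W 0.0125 ang 164.2 zmax 0.009
2 px [735.  220.5] n 4381 mu [ 0.5634 -0.1158] L 0.1251 W 0.0627 ang 151.7 zmax 0.036
3 px [385.5 286.5] n 2845 mu [ 0.4273 -0.2908] L 0.1327 W 0.0391 ang 132.3 zmax 0.022
4 px [ 93. 411.] n 1168 mu [ 0.3356 -0.4868] L 0.1022 W 0.0207 ang -136.2 zmax 0.026
6 px [640.5 480. ] n 425 mu [ 0.6499 -0.2758] L 0.0372 W 0.0233 ang 54.5 zmax 0.029
7 px [721.5 517.5] n 1070 mu [ 0.7307 -0.2591] L 0.0592 W 0.0126 ang 87.7 zmax 0.03
```

View pics/w4.png

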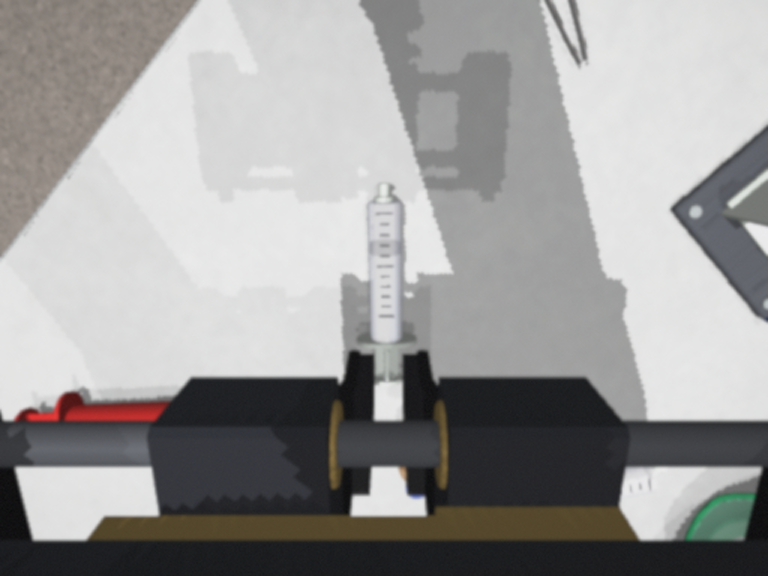

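```bash
python3 - <<'E'
from h import *
for n in("w3","w4"):
    f=np.load(n+".npz"); d=f["d"]; K,Rm,t=f["K"],f["Rm"],f["t"]
    v,u=np.mgrid[:384,:512]; C=np.stack([(u-K[0,2])/K[0,0]*d,(v-K[1,2])/K[1,1]*d,d],-1)
    M=np.array([[0,1,0],[-.292,0,.956],[.956,0,.292]])  # cam = M tool
    T=C@M+np.array([-.1977,0,-.082]); k=(d>0)&(d<.26)&(abs(T[...,1])<.06)&(T[...,0]>-.06)
    q=T[k]; print(n,k.sum())
    for lo in np.arange(-.06,.03,.006):
        s=q[(q[:,0]>=lo)&(q[:,0]<lo+.006)]
        if len(s): print(round(lo,3),len(s),"y",s[:,1].min().round(3),s[:,1][s[:,1]<0].max().round(4) if (s[:,1]<0).any() else None,s[:,1].max().round(3),"z",s[:,2].min().round(4),s[:,2].max().round(4))
E
```

```text
w3 1287
-0.06 366 y -0.029 -0.02 0.03 z -0.0131 0.004
-0.054 325 y -0.029 -0.02 0.029 z -0.0131 0.007
-0.048 293 y -0.029 -0.02 0.029 z -0.013 0.0083
-0.042 273 y -0.029 -0.02 0.029 z -0.0132 0.0083
-0.036 30 y -0.027 -0.0202 0.027 z -0.0126 -0.0011
w4 971
-0.06 299 y -0.014 -0.0048 0.014 z -0.013 0.0015
-0.054 220 y -0.014 -0.005 0.014 z -0.0131 -0.0103
-0.048 244 y -0.014 -0.0048 0.014 z -0.0131 0.008
-0.042 186 y -0.014 -0.0048 0.014 z -0.013 -0.0018
-0.036 22 y -0.013 -0.0055 0.012 z -0.0127 -0.0104
```

The depth image puts the real fingertips about 35 mm short of the reported TCP: the fingers closed above the barrel, and the syringe didn't move. I'll correct for that and come down in small steps, watching the force.

```bash
python3 - <<'E'
from h import *
f=np.load("w4.npz"); P,l=blobs(f["d"],(f["K"],f["Rm"],f["t"]),amin=9999)
m=syringe(P,l,3,20); plan((*m,-.026),42.2)
E
```

```text
20 mid [ 0.4209 -0.284 ] nozzle dir 132.35 L 0.1327 barrel w 0.021 slope -0.1 ztop 0.0214 fl (np.int64(100), np.float64(0.039))
row: [ 0.611 -0.003  0.007] [-0.008 -0.002  0.   ] nrows 4.0 1.0
```

```bash
python3 -m pendant '0.2 0 0 0 0 0;0.4 -0.003 0.006 -0.008 0 0;0.48 -0.003 0.006 -0.008 0 0;0.52 -0.003 0.006 -0.008 0 0;0.56 -0.003 0.006 -0.008 0 0;0.59 -0.003 0.006 -0.008 0 0;0.61 -0.003 0.006 -0.008 0 0;0.61 -0.003 0.006 -0.008 0 0' 0.1; python3 -m pendant '0 0 0 0 0 0;0 0 0 0 0 0;0 0 0 0 0 0;0 0 0 0 0 0;0 0 0 0 0 0;0 0 0 0 0 0;0 0 0 0 0 0' -1 10
```

```text
time: 6.7
ee_pos: [0.4221, -0.2846, -0.0244]
eef_rot: [0.287, 0.646, -0.287, 0.646]
ft_force: [0.4, 0.3, -0.7]
width: 0.0476
time: 7.4
ee_pos: [0.4222, -0.2846, -0.0242]
eef_rot: [0.287, 0.646, -0.287, 0.647]
ft_force: [0.0, -0.2, 3.2]
width: 0.0204
```

```bash
python3 -m pendant '0 0 0 0 0 0;0 0 0 0 0 0;0 0 0 0 0 0;0.01 0 0 0 0 0;0.02 0 0 0 0 0;0.02 0 0 0 0 0' -0.2;  python3 -m pendant '0 0 0 0 0 0;0 0 0 0 0 0;0 0 0 0 0 0;0 0 0 0 0 0;0 0 0 0 0 0' -1 10; python3 -m pendant '-0.05 0 0 0 0 0;-0.2 0 0 0 0 0;-0.4 0 0 0 0 0;-0.4 0 0 0 0 0'; python3 - <<'E'
from h import *
p,d,c=look("w5"); P,l=blobs(d,c,zmin=.004,zmax=.15)
plan((.5,-.16,.12),-26)
E
```

```text
time: 8.0
ee_pos: [0.4217, -0.2843, -0.0299]
eef_rot: [0.287, 0.647, -0.287, 0.646]
ft_force: [0.0, 0.2, -0.2]
width: 0.0344
time: 8.5
ee_pos: [0.4221, -0.2845, -0.0293]
eef_rot: [0.287, 0.646, -0.287, 0.646]
ft_force: [-0.1, 0.2, 0.2]
width: 0.0212
time: 8.9
ee_pos: [0.4258, -0.2864, 0.0777]
eef_rot: [0.286, 0.643, -0.287, 0.65]
ft_force: [0.5, -0.4, -2.0]
width: 0.0211
t 8.9 tcp [ 0.4258 -0.2864  0.0777] yaw 42.19 x [ 0.008 -0.006 -1.   ] w 0.0211 F [ 0.5 -0.4 -2. ] q [ 0.93  0.21 -0.47  1.88  0.11  1.07  1.15]
1 px [618.   16.5] n 294 mu [ 0.417  -0.1126] L 0.0189 W 0.0092 ang 173.3 zmax 0.01
2 px [751.5 220.5] n 1113 mu [ 0.5443 -0.1281] L 0.0544 W 0.0257 ang 153.3 zmax 0.009
3 px [388.5 340.5] n 7075 mu [ 0.4132 -0.2711] L 0.0717 W 0.0435 ang 131.8 zmax 0.148
5 px [ 58.5 474. ] n 584 mu [ 0.3569 -0.4931] L 0.068 W 0.0247 ang 54.2 zmax 0.029
6 px [388.5 493.5] n 1814 mu [ 0.4539 -0.3158] L 0.0978 W 0.0375 ang 163.1 zmax 0.129
7 px [676.5 511.5] n 647 mu [ 0.6482 -0.2691] L 0.0322 W 0.0241 ang -158.7 zmax 0.029
row: [-0.182  0.563 -0.168] [ 0.793  0.004 -0.003] nrows 4.0 8.0
```

View pics/w5.png

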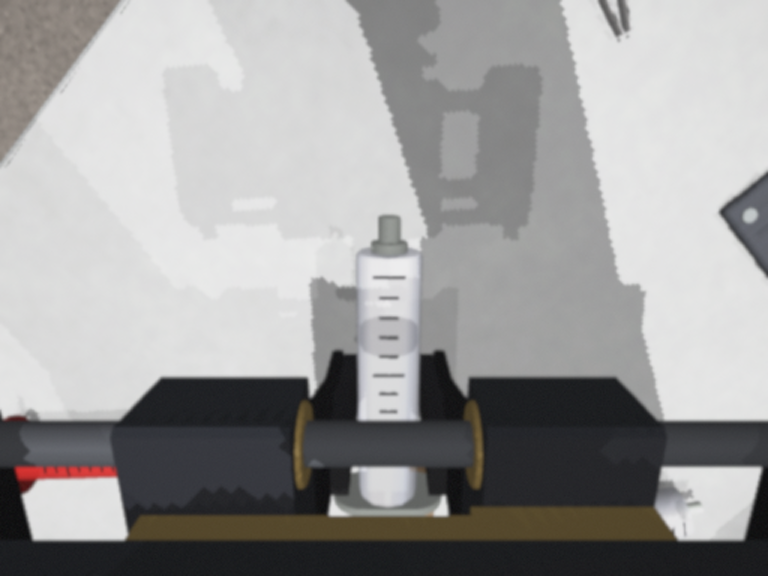

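```bash
cat >> h.py <<'E'
def held(tag):
    f=np.load(tag+".npz"); d=f["d"]; K,Rm,t=f["K"],f["Rm"],f["t"]
    v,u=np.mgrid[:384,:512]; C=np.stack([(u-K[0,2])/K[0,0]*d,(v-K[1,2])/K[1,1]*d,d],-1)
    M=np.array([[0,1,0],[-.292,0,.956],[.956,0,.292]]); T=C@M+np.array([-.1977,0,-.082])
    k=(d>0)&(abs(T[...,1])<.02)&(T[...,0]<.0)&(T[...,0]>-.085)&(T[...,2]<-.003)
    q=T[k]; print("nozzle end tool z",np.sort(q[:,2])[3].round(4))
    for lo in np.arange(-.08,-.003,.008):
        s=q[(q[:,2]>=lo)&(q[:,2]<lo+.008)]
        if len(s)>5: print(round(lo+.004,3),len(s),"topx",np.percentile(s[:,0],5).round(4),"ymid",np.round((s[:,1].min()+s[:,1].max())/2,4),"w",np.ptp(s[:,1]).round(3))
E
python3 -c "
from h import *
held('w5')"
```

```text
nozzle end tool z -0.0594
-0.06 130 topx -0.0437 ymid 0.0002 w 0.007
-0.052 486 topx -0.0475 ymid 0.0002 w 0.019
-0.044 785 topx -0.0504 ymid 0.0002 w 0.021
-0.036 718 topx -0.0505 ymid -0.0001 w 0.021
-0.028 680 topx -0.0505 ymid 0.0003 w 0.021
-0.02 658 topx -0.0506 ymid 0.0002 w 0.021
-0.012 2609 topx -0.0786 ymid 0.0 w 0.04
-0.004 487 topx -0.0608 ymid -0.0 w 0.023
```

```bash
python3 -m pendant '-0.18 0.56 -0.17 0.79 0 0;-0.18 0.56 -0.17 0.79 0 0;-0.18 0.56 -0.17 0.79 0 0;-0.18 0.56 -0.17 0.79 0 0;-0.18 0.56 -0.17 0.79 0 0;-0.18 0.56 -0.17 0.79 0 0;-0.18 0.56 -0.17 0.79 0 0;-0.18 0.56 -0.17 0.79 0 0' |tail -1;python3 - <<'E'
from h import *
st();plan((.5855,-.030,.09),-94.1)
E
```

```text
width: 0.021
t 9.75 tcp [ 0.4967 -0.1587  0.1151] yaw -24.65 x [-0.001  0.    -1.   ] w 0.021 F [-0.7  0.2 -0.1] q [ 0.63  0.19 -0.45  1.8   0.09  1.17 -0.28]
row: [ 0.1    0.108 -0.616] [0.808 0.001 0.001] nrows 4.0 9.0
```

```bash
python3 -m pendant '0 0.108 -0.616 0.8 0 0;0 0.108 -0.616 0.8 0 0;0 0.108 -0.616 0.8 0 0;0 0.108 -0.616 0.8 0 0;0 0.108 -0.616 0.8 0 0;0 0.108 -0.616 0.8 0 0;0.05 0.108 -0.616 0.81 0 0;0.1 0.108 -0.616 0.81 0 0' |tail -1;python3 - <<'E'
from h import *
look("w6");plan((.5855,-.030,.004),-94.1)
E
```

```text
width: 0.021
t 10.55 tcp [ 0.585  -0.0297  0.09  ] yaw -90.65 x [-0.001 -0.    -1.   ] w 0.021 F [0.3 0.5 0.3] q [ 0.28  0.34 -0.37  1.67  0.13  1.15 -1.71]
row: [ 0.334  0.001 -0.009] [0.034 0.003 0.   ] nrows 2.0 1.0
```

View pics/w6.png

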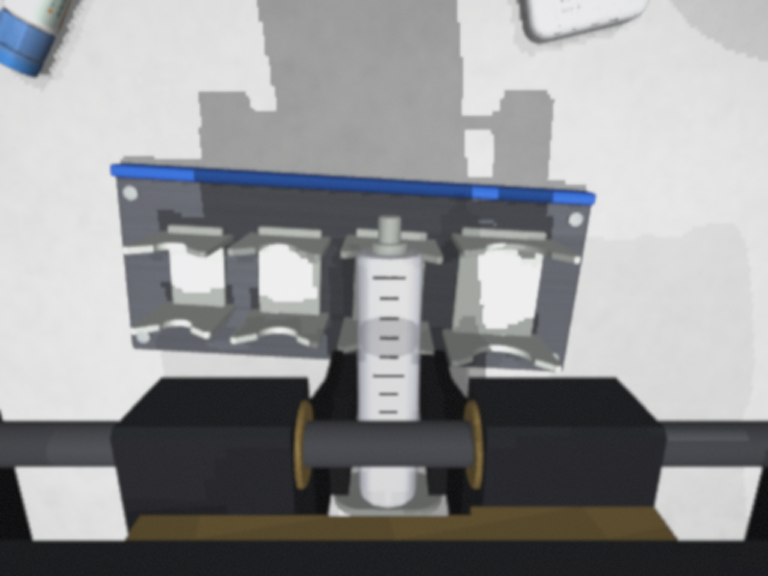

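```bash
python3 -m pendant '0.1 0 -0.009 0.036 0 0;0.2 0 -0.009 0.036 0 0;0.24 0 -0.009 0.036 0 0;0.28 0 -0.009 0.036 0 0;0.31 0 -0.009 0.036 0 0;0.33 0 -0.009 0.036 0 0;0.33 0 -0.009 0.036 0 0;0.33 0 -0.009 0.036 0 0'; python3 -m pendant '0 0 0 0 0 0;0 0 0 0 0 0;0 0 0 0 0 0;0 0 0 0 0 0;0 0 0 0 0 0' -0.3; python3 -m pendant '-0.1 0 0 0 0 0;-0.25 0 0 0 0 0;-0.4 0 0 0 0 0;-0.56 0 0 0 0 0;-0.56 0 0 0 0 0';python3 - <<'E'
from h import *
look("w7");plan((.6,-.20,.12),-62)
E
```

```text
time: 11.4
ee_pos: [0.5879, -0.0298, 0.0086]
eef_rot: [0.707, -0.021, -0.707, -0.021]
ft_force: [0.1, 0.6, 0.7]
width: 0.0213
time: 11.9
ee_pos: [0.5876, -0.0298, 0.0082]
eef_rot: [0.707, -0.021, -0.707, -0.021]
ft_force: [-0.3, -0.8, -0.3]
width: 0.0301
time: 12.4
ee_pos: [0.5907, -0.0296, 0.1542]
eef_rot: [0.71, -0.021, -0.704, -0.021]
ft_force: [0.7, 0.4, -0.2]
width: 0.0305
t 12.4 tcp [ 0.5907 -0.0296  0.1542] yaw -93.41 x [ 0.009 -0.001 -1.   ] w 0.0305 F [ 0.7  0.4 -0.2] q [ 0.28  0.29 -0.37  1.59  0.11  1.27 -1.74]
row: [ 0.125  0.677 -0.082] [-0.365 -0.004 -0.001] nrows 4.0 4.0
```

View pics/w7.png

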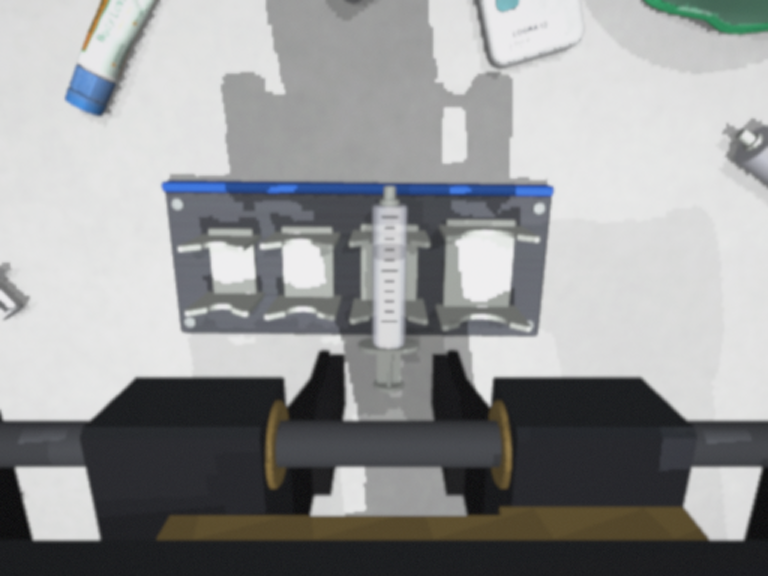

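```bash
cat >> h.py <<'E'
def seated(tag,ml):
    f=np.load(tag+".npz"); g=np.load("restf.npz"); P=cloud("wrist",f["d"],(f["K"],f["Rm"],f["t"])).reshape(-1,3)
    D={5:.0124,10:.017,20:.0215,50:.029}[ml]; c=cradle(ml); ex,ey=g["ex"],g["ey"]; U=(P[:,:2]-c)@ex; V=(P[:,:2]-c)@ey
    k=(abs(V)<.027)&(U>-.1)&(U<.1)&(P[:,2]>.038)&(P[:,2]<.08)&(f["d"].ravel()>0); print(ml,"nozzle u",np.sort(U[k])[-4].round(4),"expect",SPEC[ml][0])
    for lo in (-.03,-.012,.0,.012,.035):
        s=k&(U>lo-.004)&(U<lo+.004)&(abs(V)<D*.8)
        if s.sum()>5: print(lo,"n",s.sum(),"axis z",(np.percentile(P[s,2],98)-D/2).round(4),"v",np.round((V[s].min()+V[s].max())/2,4))
E
python3 -m pendant '0 0.68 -0.08 -0.36 0 0;0 0.68 -0.08 -0.36 0 0;0 0.68 -0.08 -0.36 0 0;0 0.68 -0.08 -0.36 0 0;0.1 0.68 -0.08 -0.36 0 0;0.1 0.68 -0.08 -0.36 0 0' 0.5|tail -1;python3 - <<'E'
from h import *
seated("w7",20); st(); plan((.6267,-.3124,.09),-34.4)
E
```

```text
width: 0.0636
20 nozzle u 0.0583 expect 0.056
-0.03 n 174 axis z 0.044 v -0.0016
-0.012 n 184 axis z 0.0437 v 0.0004
0.0 n 188 axis z 0.0441 v 0.0006
0.012 n 191 axis z 0.0439 v 0.0007
0.035 n 204 axis z 0.044 v 0.001
t 13.05 tcp [ 0.5947 -0.2011  0.1187] yaw -62.58 x [-0.006  0.002 -1.   ] w 0.0636 F [-0.9  0.2 -0.3] q [ 0.52  0.41 -0.35  1.52  0.14  1.25 -0.94]
row: [0.113 0.455 0.091] [-0.328  0.002  0.004] nrows 3.0 4.0
```

```bash
python3 -m pendant '0.08 0.455 0.09 -0.328 0 0;0.08 0.455 0.09 -0.328 0 0;0.08 0.455 0.09 -0.328 0 0;0.08 0.455 0.09 -0.328 0 0;0.08 0.455 0.09 -0.328 0 0'|tail -1;python3 - <<'E'
from h import *
p,d,c=look("w8"); P,l=blobs(d,c)
n=[i for i in range(1,l.max()+1) if (l==i).sum()>1500 and np.hypot(*(np.median(P[l==i][:,:2],0)-[.6195,-.321]))<.03]
m=syringe(P,l,n[0],50); plan((*m,-.029),-34.3)
E
```

```text
width: 0.0653
t 13.55 tcp [ 0.63   -0.3111  0.1026] yaw -34.24 x [-0.001  0.001 -1.   ] w 0.0653 F [-0.6 -0.1 -0.2] q [ 0.65  0.58 -0.38  1.31  0.21  1.29 -0.33]
1 px [91.5 43.5] n 7436 mu [ 0.5762 -0.1187] L 0.1133 W 0.0592 ang 162.9 zmax 0.042
2 px [600.  115.5] n 4965 mu [ 0.7738 -0.2958] L 0.1549 W 0.108 ang 142.5 zmax 0.059
3 px [382.5 303. ] n 5104 mu [ 0.623  -0.3184] L 0.153 W 0.0496 ang 55.4 zmax 0.029
4 px [285.  481.5] n 360 mu [ 0.5224 -0.3663] L 0.0181 W 0.0149 ang 122.5 zmax 0.058
50 mid [ 0.6271 -0.3124] nozzle dir 55.44 L 0.153 barrel w 0.0286 slope -0.1 ztop 0.0287 fl (np.int64(116), np.float64(0.05))
row: [ 0.528 -0.006  0.014] [ 0.    -0.     0.001] nrows 3.0 1.0
```

```bash
python3 -m pendant '0.2 -0.006 0.014 0 0 0;0.35 -0.006 0.014 0 0 0;0.42 -0.006 0.014 0 0 0;0.47 -0.006 0.014 0 0 0;0.5 -0.006 0.014 0 0 0;0.528 -0.006 0.014 0 0 0;0.528 -0.006 0.014 0 0 0' ; python3 -m pendant '0 0 0 0 0 0;0 0 0 0 0 0;0 0 0 0 0 0;0 0 0 0 0 0;0 0 0 0 0 0;0 0 0 0 0 0;0 0 0 0 0 0' -1 10; python3 -m pendant '-0.05 0 0 0 0 0;-0.2 0 0 0 0 0;-0.4 0 0 0 0 0;-0.5 0 0 0 0 0;-0.5 0 0 0 0 0'; python3 - <<'E'
from h import *
look("w9"); held("w9"); plan((.6,-.2,.11),-64)
E
```

```text
time: 14.3
ee_pos: [0.6271, -0.314, -0.0287]
eef_rot: [0.625, 0.33, -0.625, 0.331]
ft_force: [0.2, -0.6, -0.1]
width: 0.0653
time: 15.0
ee_pos: [0.6269, -0.314, -0.0288]
eef_rot: [0.625, 0.33, -0.625, 0.33]
ft_force: [-0.7, -0.6, 1.5]
width: 0.0287
time: 15.5
ee_pos: [0.6296, -0.3149, 0.1025]
eef_rot: [0.627, 0.328, -0.623, 0.333]
ft_force: [0.3, 0.7, -0.2]
width: 0.0291
t 15.5 tcp [ 0.6296 -0.3149  0.1025] yaw -34.29 x [ 0.008 -0.004 -1.   ] w 0.0291 F [ 0.3  0.7 -0.2] q [ 0.65  0.58 -0.38  1.32  0.21  1.28 -0.33]
nozzle end tool z -0.068
-0.068 151 topx -0.0468 ymid 0.0004 w 0.007
-0.06 465 topx -0.0514 ymid -0.0004 w 0.023
-0.052 1326 topx -0.0573 ymid 0.0003 w 0.028
-0.044 1070 topx -0.0574 ymid 0.0002 w 0.028
-0.036 1033 topx -0.0575 ymid 0.0 w 0.029
-0.028 975 topx -0.0573 ymid -0.0001 w 0.028
-0.02 921 topx -0.0574 ymid 0.0001 w 0.028
-0.012 2152 topx -0.077 ymid 0.0 w 0.04
-0.004 660 topx -0.061 ymid -0.0 w 0.03
row: [-0.044 -0.351 -0.315] [ 0.346 -0.001 -0.003] nrows 3.0 4.0
```

```bash
python3 -m pendant '-0.04 -0.35 -0.31 0.346 0 0;-0.04 -0.35 -0.31 0.346 0 0;-0.04 -0.35 -0.31 0.346 0 0;-0.04 -0.35 -0.31 0.346 0 0;-0.04 -0.35 -0.31 0.346 0 0;-0.04 -0.35 -0.31 0.346 0 0'|tail -1;python3 - <<'E'
from h import *
st(); plan((.5824,-.092,.085),-94.1)
E
```

```text
width: 0.0285
t 16.15 tcp [ 0.5976 -0.2011  0.1053] yaw -63.91 x [-0.001 -0.    -1.   ] w 0.0285 F [-0.3  0.1  0. ] q [ 0.51  0.42 -0.34  1.53  0.15  1.22 -0.97]
row: [ 0.081 -0.419 -0.138] [0.351 0.001 0.   ] nrows 3.0 4.0
```

```bash
python3 -m pendant '0 -0.42 -0.138 0.351 0 0;0 -0.42 -0.138 0.351 0 0;0 -0.42 -0.138 0.351 0 0;0 -0.42 -0.138 0.351 0 0;0.08 -0.42 -0.138 0.351 0 0;0.08 -0.42 -0.138 0.351 0 0;0.08 -0.42 -0.138 0.351 0 0'|tail -1;python3 - <<'E'
from h import *
st(); plan((.5824,-.092,.003),-94.1)
E
```

```text
width: 0.0288
t 16.85 tcp [ 0.5827 -0.0917  0.0857] yaw -94.15 x [-0.002  0.    -1.   ] w 0.0288 F [0.2 0.2 0.1] q [ 0.34  0.35 -0.31  1.67  0.12  1.14 -1.65]
row: [0.331 0.001 0.001] [-0.001  0.001  0.   ] nrows 2.0 1.0
```

```bash
python3 -m pendant '0.1 0 0 0 0 0;0.2 0 0 0 0 0;0.24 0 0 0 0 0;0.28 0 0 0 0 0;0.31 0 0 0 0 0;0.33 0 0 0 0 0;0.33 0 0 0 0 0;0.33 0 0 0 0 0'; python3 -m pendant '0 0 0 0 0 0;0 0 0 0 0 0;0 0 0 0 0 0;0 0 0 0 0 0;0 0 0 0 0 0' -0.05; python3 -m pendant '-0.1 0 0 0 0 0;-0.25 0 0 0 0 0;-0.4 0 0 0 0 0;-0.6 0 0 0 0 0;-0.6 0 0 0 0 0';python3 - <<'E'
from h import *
look("w10");seated("w10",50);seated("w10",20);plan((.57,.12,.2),-75)
E
```

```text
time: 17.65
ee_pos: [0.5836, -0.0912, 0.0041]
eef_rot: [0.707, -0.026, -0.706, -0.026]
ft_force: [-0.0, -0.1, 0.4]
width: 0.0283
time: 18.15
ee_pos: [0.5832, -0.0912, 0.0036]
eef_rot: [0.707, -0.026, -0.707, -0.026]
ft_force: [-0.3, -0.1, -0.6]
width: 0.041
time: 18.65
ee_pos: [0.5869, -0.0914, 0.161]
eef_rot: [0.711, -0.026, -0.703, -0.025]
ft_force: [0.9, -0.1, 0.2]
width: 0.0414
t 18.65 tcp [ 0.5869 -0.0914  0.161 ] yaw -94.18 x [ 0.011 -0.002 -1.   ] w 0.0414 F [ 0.9 -0.1  0.2] q [ 0.34  0.29 -0.32  1.58  0.1   1.28 -1.64]
50 nozzle u 0.0667 expect 0.066
-0.03 n 323 axis z 0.0439 v 0.0001
-0.012 n 243 axis z 0.0443 v 0.0012
0.0 n 242 axis z 0.0441 v 0.0012
0.012 n 249 axis z 0.0439 v 0.0012
0.035 n 269 axis z 0.0441 v 0.0006
20 nozzle u 0.0579 expect 0.056
-0.03 n 165 axis z 0.044 v -0.0
-0.012 n 175 axis z 0.0441 v 0.0004
0.0 n 175 axis z 0.0443 v 0.0006
0.012 n 192 axis z 0.0442 v 0.0007
0.035 n 197 axis z 0.0441 v 0.0005
row: [-0.172 -0.838  0.122] [-0.223 -0.004 -0.001] nrows 5.0 3.0
```

```bash
python3 -m pendant '-0.17 -0.84 0.12 -0.22 0 0;-0.17 -0.84 0.12 -0.22 0 0;-0.17 -0.84 0.12 -0.22 0 0;-0.17 -0.84 0.12 -0.22 0 0;-0.17 -0.84 0.12 -0.22 0 0;-0.17 -0.84 0.12 -0.22 0 0' 0.2|tail -1;python3 - <<'E'
from h import *
look("w11"); f=np.load("w11.npz"); blobs(f["d"],(f["K"],f["Rm"],f["t"])); plan((.595,.255,.12),-56)
E
```

```text
width: 0.0519
t 19.3 tcp [0.5677 0.124  0.1957] yaw -74.97 x [-0.001  0.001 -1.   ] w 0.0519 F [ 0.6 -1.   0.1] q [ 0.11  0.27 -0.49  1.55  0.13  1.36 -1.7 ]
1 px [24. 42.] n 1859 mu [0.6436 0.4008] L 0.0589 W 0.0308 ang -179.0 zmax 0.016
2 px [421.5  25.5] n 1180 mu [0.7226 0.1426] L 0.0631 W 0.0266 ang 137.9 zmax 0.024
3 px [687.  18.] n 1575 mu [ 0.7705 -0.0229] L 0.06 W 0.0293 ang 110.2 zmax 0.031
4 px [756.  96.] n 1055 mu [ 0.7416 -0.0965] L 0.0871 W 0.0246 ang -163.3 zmax 0.02
5 px [208.5 130.5] n 1653 mu [0.6196 0.2697] L 0.1128 W 0.0323 ang -145.9 zmax 0.02
6 px [558. 261.] n 21391 mu [5.957e-01 4.000e-04] L 0.2619 W 0.1408 ang 85.8 zmax 0.057
7 px [ 48. 234.] n 1778 mu [0.5174 0.3707] L 0.0455 W 0.0448 ang 122.0 zmax 0.03
8 px [118.5 373.5] n 326 mu [0.4087 0.3142] L 0.0875 W 0.0185 ang 113.1 zmax 0.016
9 px [408.  490.5] n 259 mu [0.3571 0.0488] L 0.0818 W 0.0083 ang 61.9 zmax 0.008
row: [ 0.301 -0.49  -0.241] [-0.223  0.001  0.   ] nrows 4.0 3.0
```

```bash
python3 - <<'E'
from h import *
f=np.load("w11.npz"); P,l=blobs(f["d"],(f["K"],f["Rm"],f["t"]),amin=99999)
m=syringe(P,l,5,10); syringe(P,l,8,5); plan((*m,.09),-56)
E
python3 -m pendant '0.3 -0.5 -0.25 -0.22 0 0;0.3 -0.5 -0.25 -0.22 0 0;0.3 -0.5 -0.25 -0.22 0 0;0.3 -0.5 -0.25 -0.22 0 0;0.3 -0.5 -0.25 -0.22 0 0' -0.05|tail -1
python3 - <<'E'
from h import *
p,d,c=look("w12"); P,l=blobs(d,c)
n=[i for i in range(1,l.max()+1) if (l==i).sum()>800 and np.hypot(*(np.median(P[l==i][:,:2],0)-[.6196,.27]))<.03]
m=syringe(P,l,n[0],10); plan((*m,-.030),-56)
E
```

```text
10 mid [0.6234 0.2738] nozzle dir 34.09 L 0.1128 barrel w 0.0171 slope 0.3 ztop 0.0184 fl (np.int64(84), np.float64(0.032))
5 mid [0.4039 0.3273] nozzle dir 113.1 L 0.0875 barrel w 0.0042 slope -2.4 ztop 0.0125 fl (np.int64(76), np.float64(0.014))
row: [ 0.421 -0.534 -0.37 ] [-0.223  0.001  0.   ] nrows 4.0 3.0
width: 0.0413
t 19.85 tcp [0.5966 0.2565 0.1185] yaw -56.36 x [-0.004 -0.001 -1.   ] w 0.0413 F [ 0.6 -0.  -0.4] q [-0.07  0.49 -0.55  1.45  0.26  1.28 -1.63]
1 px [166.5  46.5] n 7035 mu [0.6386 0.4271] L 0.101 W 0.0611 ang 114.6 zmax 0.016
2 px [697.5 189. ] n 2924 mu [0.7412 0.1361] L 0.0926 W 0.0299 ang 148.0 zmax 0.024
3 px [387. 234.] n 2175 mu [0.6184 0.2709] L 0.1135 W 0.0327 ang -145.3 zmax 0.02
4 px [153.  283.5] n 2293 mu [0.5182 0.3727] L 0.0469 W 0.0445 ang 155.9 zmax 0.029
5 px [639.  364.5] n 2518 mu [0.638 0.084] L 0.1309 W 0.0546 ang 100.9 zmax 0.016
6 px [738. 495.] n 829 mu [ 0.6039 -0.0276] L 0.0762 W 0.0418 ang 70.4 zmax 0.051
10 mid [0.6233 0.2744] nozzle dir 34.74 L 0.1135 barrel w 0.017 slope 0.3 ztop 0.0183 fl (np.int64(84), np.float64(0.033))
row: [ 0.599 -0.008 -0.13 ] [-0.006  0.001 -0.   ] nrows 4.0 1.0
```

View pics/w12.png

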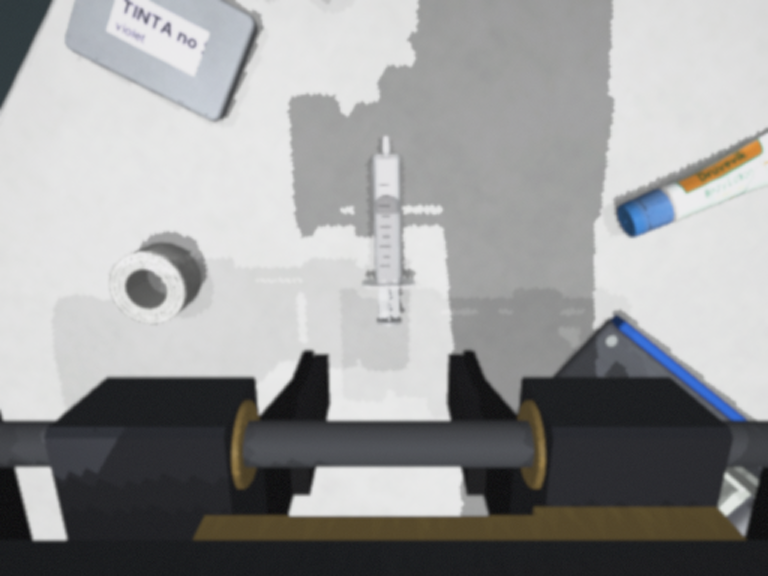

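```bash
python3 -m pendant '0.1 -0.008 -0.13 -0.004 0 0;0.3 -0.008 -0.13 -0.004 0 0;0.45 -0.008 -0.13 -0.004 0 0;0.52 -0.008 -0.13 -0.004 0 0;0.56 -0.008 -0.13 -0.004 0 0;0.598 -0.008 -0.13 -0.004 0 0;0.598 -0.008 -0.13 -0.004 0 0;0.598 -0.008 -0.13 -0.004 0 0' ; python3 -m pendant '0 0 0 0 0 0;0 0 0 0 0 0;0 0 0 0 0 0;0 0 0 0 0 0;0 0 0 0 0 0;0 0 0 0 0 0' -1 10; python3 -m pendant '-0.05 0 0 0 0 0;-0.2 0 0 0 0 0;-0.4 0 0 0 0 0;-0.5 0 0 0 0 0;-0.5 0 0 0 0 0'; python3 - <<'E'
from h import *
look("w13"); held("w13"); plan((.605,.14,.11),-76)
E
```

```text
time: 20.7
ee_pos: [0.6241, 0.2771, -0.0268]
eef_rot: [0.677, 0.207, -0.676, 0.206]
ft_force: [0.6, 0.2, 0.6]
width: 0.0412
time: 21.3
ee_pos: [0.6233, 0.277, -0.0283]
eef_rot: [0.676, 0.207, -0.676, 0.207]
ft_force: [-1.1, -0.8, 3.0]
width: 0.0165
time: 21.8
ee_pos: [0.6255, 0.2785, 0.1026]
eef_rot: [0.679, 0.207, -0.673, 0.206]
ft_force: [0.9, 0.5, 0.1]
width: 0.0166
t 21.8 tcp [0.6255 0.2785 0.1026] yaw -56.03 x [ 0.007  0.003 -1.   ] w 0.0166 F [0.9 0.5 0.1] q [-0.11  0.57 -0.54  1.37  0.29  1.27 -1.65]
nozzle end tool z -0.0501
-0.052 46 topx -0.0393 ymid 0.0002 w 0.004
-0.044 294 topx -0.0433 ymid 0.0002 w 0.015
-0.036 568 topx -0.0452 ymid -0.0 w 0.016
-0.028 534 topx -0.0455 ymid -0.0001 w 0.017
-0.02 515 topx -0.0458 ymid -0.0 w 0.017
-0.012 2513 topx -0.0782 ymid -0.0001 w 0.038
-0.004 381 topx -0.0609 ymid -0.0001 w 0.018
row: [-0.043  0.413  0.372] [ 0.232 -0.003 -0.   ] nrows 3.0 3.0
```

```bash
python3 -m pendant '-0.05 0.41 0.37 0.23 0 0;-0.05 0.41 0.37 0.23 0 0;-0.05 0.41 0.37 0.23 0 0;-0.05 0.41 0.37 0.23 0 0;-0.05 0.41 0.37 0.23 0 0;-0.05 0.41 0.37 0.23 0 0'|tail -1;python3 - <<'E'
from h import *
st(); plan((.594,.0257,.09),-94.1)
E
```

```text
width: 0.0165
t 22.45 tcp [0.6031 0.1414 0.1084] yaw -75.68 x [-0.001  0.    -1.   ] w 0.0165 F [-0.6 -0.4  0.6] q [ 0.07  0.41 -0.47  1.55  0.2   1.22 -1.76]
row: [0.073 0.44  0.15 ] [0.214 0.001 0.   ] nrows 3.0 3.0
```

```bash
python3 -m pendant '0 0.44 0.15 0.214 0 0;0 0.44 0.15 0.214 0 0;0 0.44 0.15 0.214 0 0;0.04 0.44 0.15 0.214 0 0;0.07 0.44 0.15 0.214 0 0;0.07 0.44 0.15 0.214 0 0'|tail -1;python3 - <<'E'
from h import *
st(); plan((.594,.0257,.009),-94.1)
E
```

```text
width: 0.0169
t 23.05 tcp [0.5933 0.027  0.0897] yaw -93.93 x [-0.003  0.001 -1.   ] w 0.0169 F [-0.4  0.7 -0.4] q [ 0.19  0.37 -0.38  1.65  0.15  1.16 -1.87]
row: [ 0.323  0.005 -0.004] [0.002 0.002 0.001] nrows 2.0 1.0
```

```bash
python3 -m pendant '0.1 0.005 -0.004 0 0 0;0.2 0.005 -0.004 0 0 0;0.24 0.005 -0.004 0 0 0;0.28 0.005 -0.004 0 0 0;0.31 0.005 -0.004 0 0 0;0.323 0.005 -0.004 0 0 0;0.323 0.005 -0.004 0 0 0;0.323 0.005 -0.004 0 0 0'; python3 -m pendant '0 0 0 0 0 0;0 0 0 0 0 0;0 0 0 0 0 0;0 0 0 0 0 0;0 0 0 0 0 0' -0.35; python3 -m pendant '-0.1 0 0 0 0 0;-0.25 0 0 0 0 0;-0.4 0 0 0 0 0;-0.6 0 0 0 0 0;-0.6 0 0 0 0 0';python3 - <<'E'
from h import *
look("w14");seated("w14",10);seated("w14",20);plan((.5,.18,.18),-33)
E
```

```text
time: 23.85
ee_pos: [0.5958, 0.0231, 0.0115]
eef_rot: [0.707, -0.026, -0.706, -0.026]
ft_force: [0.0, 0.0, 0.3]
width: 0.0166
time: 24.35
ee_pos: [0.5953, 0.023, 0.0109]
eef_rot: [0.707, -0.026, -0.707, -0.026]
ft_force: [0.1, -0.4, -1.5]
width: 0.0282
time: 24.85
ee_pos: [0.5989, 0.0237, 0.1682]
eef_rot: [0.71, -0.026, -0.703, -0.026]
ft_force: [0.6, 0.2, -0.2]
width: 0.0287
t 24.85 tcp [0.5989 0.0237 0.1682] yaw -94.18 x [ 0.011  0.    -1.   ] w 0.0287 F [ 0.6  0.2 -0.2] q [ 0.2   0.3  -0.39  1.55  0.12  1.3  -1.85]
10 nozzle u 0.0525 expect 0.051
-0.03 n 173 axis z 0.0471 v -0.0003
-0.012 n 131 axis z 0.0442 v 0.0015
0.0 n 137 axis z 0.0445 v 0.0014
0.012 n 136 axis z 0.0443 v 0.0014
0.035 n 148 axis z 0.0441 v 0.0008
20 nozzle u 0.0582 expect 0.056
-0.03 n 160 axis z 0.0439 v -0.0011
-0.012 n 161 axis z 0.044 v 0.001
0.0 n 175 axis z 0.0441 v 0.0006
0.012 n 182 axis z 0.0444 v 0.0015
0.035 n 185 axis z 0.0438 v 0.0016
row: [-0.064 -0.596  0.434] [-0.712 -0.004 -0.002] nrows 4.0 8.0
```

```bash
python3 -m pendant '-0.06 -0.6 0.43 -0.71 0 0;-0.06 -0.6 0.43 -0.71 0 0;-0.06 -0.6 0.43 -0.71 0 0;-0.06 -0.6 0.43 -0.71 0 0;-0.06 -0.6 0.43 -0.71 0 0;-0.06 -0.6 0.43 -0.71 0 0;-0.06 -0.6 0.43 -0.71 0 0;-0.06 -0.6 0.43 -0.71 0 0'|tail -1;python3 - <<'E'
from h import *
st(); plan((.415,.29,.12),23)
E
```

```text
width: 0.0283
t 25.7 tcp [0.4985 0.1803 0.1748] yaw -32.99 x [-0.001 -0.    -1.   ] w 0.0283 F [ 0.2 -0.3 -0.5] q [ 0.12  0.18 -0.62  1.7   0.11  1.3  -1.09]
row: [ 0.22  -0.519 -0.187] [-0.651  0.     0.001] nrows 3.0 7.0
```

```bash
python3 -m pendant '0.22 -0.52 -0.19 -0.65 0 0;0.22 -0.52 -0.19 -0.65 0 0;0.22 -0.52 -0.19 -0.65 0 0;0.22 -0.52 -0.19 -0.65 0 0;0.22 -0.52 -0.19 -0.65 0 0;0.22 -0.52 -0.19 -0.65 0 0;0.22 -0.52 -0.19 -0.65 0 0;0.22 -0.52 -0.19 -0.65 0 0' -0.1|tail -1;python3 - <<'E'
from h import *
p,d,c=look("w15"); P,l=blobs(d,c)
n=[i for i in range(1,l.max()+1) if (l==i).sum()>400 and np.hypot(*(np.median(P[l==i][:,:2],0)-[.405,.32]))<.03]
m=syringe(P,l,n[0],5); plan((*m,-.032),23)
E
```

```text
width: 0.039
t 26.5 tcp [0.4159 0.2911 0.1202] yaw 22.55 x [-0.001 -0.    -1.   ] w 0.039 F [ 0.6 -0.5  0.2] q [ 0.04  0.21 -0.82  1.82  0.17  1.18 -0.43]
1 px [381. 219.] n 1255 mu [0.4006 0.3215] L 0.0859 W 0.0275 ang 112.2 zmax 0.016
2 px [595.5 213. ] n 2320 mu [0.513  0.3737] L 0.0467 W 0.0448 ang -176.5 zmax 0.03
3 px [759.  238.5] n 379 mu [0.6187 0.3989] L 0.0353 W 0.0116 ang 105.5 zmax 0.016
4 px [210. 309.] n 121 mu [0.3197 0.2241] L 0.0118 W 0.0117 ang 55.8 zmax 0.007
12 px [205.5 360. ] n 125 mu [0.3275 0.1869] L 0.0208 W 0.0122 ang 97.3 zmax 0.006
13 px [234. 363.] n 114 mu [0.3463 0.1927] L 0.0124 W 0.012 ang -171.7 zmax 0.006
5 mid [0.3993 0.3245] nozzle dir 112.18 L 0.0859 barrel w 0.012 slope -0.7 ztop 0.0138 fl (np.int64(72), np.float64(0.027))
row: [ 0.609 -0.01  -0.149] [-0.007  0.     0.001] nrows 4.0 1.0
```

View pics/w15.png

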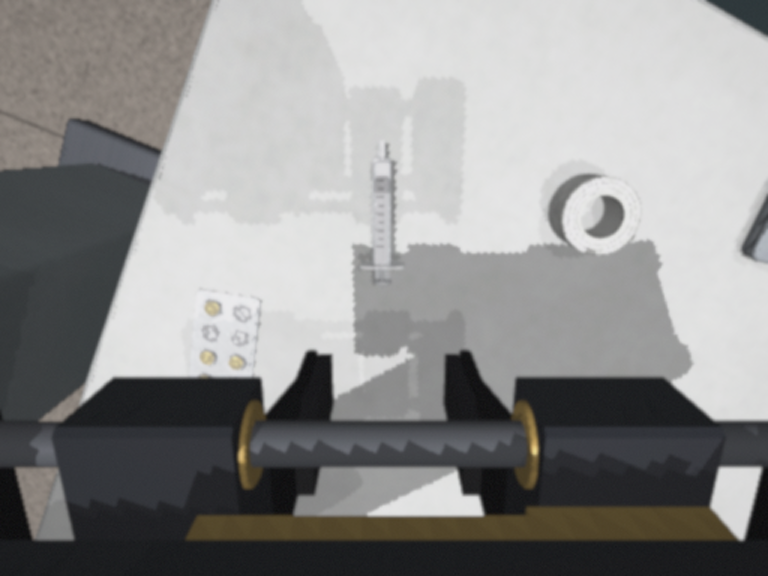

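```bash
python3 -m pendant '0.1 -0.01 -0.149 0.004 0 0;0.3 -0.01 -0.149 0.004 0 0;0.45 -0.01 -0.149 0.004 0 0;0.52 -0.01 -0.149 0.004 0 0;0.56 -0.01 -0.149 0.004 0 0;0.59 -0.01 -0.149 0.004 0 0;0.609 -0.01 -0.149 0.004 0 0;0.609 -0.01 -0.149 0.004 0 0' ; python3 -m pendant '0 0 0 0 0 0;0 0 0 0 0 0;0 0 0 0 0 0;0 0 0 0 0 0;0 0 0 0 0 0;0 0 0 0 0 0' -1 8; python3 -m pendant '-0.05 0 0 0 0 0;-0.2 0 0 0 0 0;-0.4 0 0 0 0 0;-0.55 0 0 0 0 0;-0.55 0 0 0 0 0'; python3 - <<'E'
from h import *
look("w16"); held("w16"); plan((.5,.18,.12),-36)
E
```

```text
time: 27.35
ee_pos: [0.3998, 0.3248, -0.0312]
eef_rot: [0.394, 0.587, -0.394, 0.587]
ft_force: [0.2, 0.1, 0.2]
width: 0.0393
time: 27.95
ee_pos: [0.3997, 0.3248, -0.0313]
eef_rot: [0.394, 0.587, -0.394, 0.588]
ft_force: [-0.1, -0.9, 1.6]
width: 0.0116
time: 28.45
ee_pos: [0.4016, 0.3272, 0.112]
eef_rot: [0.396, 0.586, -0.391, 0.589]
ft_force: [-0.2, 0.5, -1.2]
width: 0.0121
t 28.45 tcp [0.4016 0.3272 0.112 ] yaw 22.38 x [ 0.007  0.004 -1.   ] w 0.0121 F [-0.2  0.5 -1.2] q [-0.02  0.24 -0.85  1.81  0.2   1.17 -0.54]
nozzle end tool z -0.0441
-0.044 86 topx -0.0395 ymid -0.0003 w 0.004
-0.036 299 topx -0.043 ymid -0.0003 w 0.012
-0.028 382 topx -0.044 ymid -0.0003 w 0.012
-0.02 363 topx -0.0443 ymid -0.0 w 0.012
-0.012 2253 topx -0.0782 ymid -0.0 w 0.032
-0.004 276 topx -0.0602 ymid -0.0 w 0.013
row: [-0.042  0.145  0.691] [ 0.679 -0.002 -0.003] nrows 4.0 7.0
```

```bash
python3 -m pendant '-0.05 0.145 0.69 0.68 0 0;-0.05 0.145 0.69 0.68 0 0;-0.05 0.145 0.69 0.68 0 0;-0.05 0.145 0.69 0.68 0 0;-0.05 0.145 0.69 0.68 0 0;-0.05 0.145 0.69 0.68 0 0;-0.05 0.145 0.69 0.68 0 0;-0.05 0.145 0.69 0.68 0 0'|tail -1;python3 - <<'E'
from h import *
st(); plan((.595,.0777,.09),-94.1)
E
```

```text
width: 0.0119
t 29.3 tcp [0.498  0.1788 0.1179] yaw -36.18 x [-0.001 -0.    -1.   ] w 0.0119 F [0.2 0.5 0.4] q [ 0.11  0.23 -0.61  1.78  0.14  1.18 -1.17]
row: [0.111 0.552 0.097] [0.674 0.001 0.   ] nrows 3.0 7.0
```

```bash
python3 -m pendant '0 0.55 0.1 0.674 0 0;0 0.55 0.1 0.674 0 0;0 0.55 0.1 0.674 0 0;0 0.55 0.1 0.674 0 0;0 0.55 0.1 0.674 0 0;0 0.55 0.1 0.674 0 0;0.08 0.55 0.1 0.674 0 0;0.11 0.55 0.1 0.674 0 0'|tail -1;python3 - <<'E'
from h import *
look("w17"); held("w17"); plan((.595,.0777,.008),-94.1)
E
```

```text
width: 0.0119
t 30.1 tcp [0.5938 0.0777 0.0891] yaw -93.9 x [-0.003 -0.001 -1.   ] w 0.0119 F [ 0.  -0.2 -0.8] q [ 0.1   0.38 -0.38  1.63  0.15  1.16 -1.95]
nozzle end tool z -0.0441
-0.044 87 topx -0.0395 ymid -0.0 w 0.004
-0.036 298 topx -0.0434 ymid -0.0 w 0.011
-0.028 367 topx -0.044 ymid -0.0 w 0.011
-0.02 366 topx -0.0441 ymid -0.0 w 0.012
-0.012 2257 topx -0.0781 ymid 0.0 w 0.032
-0.004 274 topx -0.0607 ymid -0.0 w 0.013
row: [ 0.321 -0.001 -0.008] [ 0.005  0.003 -0.001] nrows 2.0 1.0
```

```bash
python3 -m pendant '0.1 0 -0.008 0 0 0;0.2 0 -0.008 0 0 0;0.24 0 -0.008 0 0 0;0.28 0 -0.008 0 0 0;0.31 0 -0.008 0 0 0;0.321 0 -0.008 0 0 0;0.321 0 -0.008 0 0 0;0.321 0 -0.008 0 0 0'; python3 -m pendant '0 0 0 0 0 0;0 0 0 0 0 0;0 0 0 0 0 0;0 0 0 0 0 0;0 0 0 0 0 0' -0.45; python3 -m pendant '-0.1 0 0 0 0 0;-0.25 0 0 0 0 0;-0.4 0 0 0 0 0;-0.6 0 0 0 0 0;-0.8 0.3 0.2 0 0 0;-0.8 0.3 0.2 0 0 0;-0.8 0.3 0.2 0 0 0;-0.8 0.3 0.2 0 0 0';python3 - <<'E'
from h import *
look("w18")
for m in SPEC: seated("w18",m)
p,d=vision.camera("top"); cv2.imwrite("pics/topend.png",cv2.resize(p[130:260,130:360],None,fx=3.4,fy=3.4))
q=cloud("top",d)[183:197,325:340].reshape(-1,3); q=q[(q[:,2]>.03)&(q[:,2]<.08)]; print("vial",len(q),q.mean(0) if len(q) else 0)
E
```

```text
time: 30.95
ee_pos: [0.5975, 0.0778, 0.0115]
eef_rot: [0.707, -0.025, -0.706, -0.025]
ft_force: [0.0, 0.1, 0.0]
width: 0.012
time: 31.45
ee_pos: [0.5971, 0.0777, 0.0109]
eef_rot: [0.707, -0.025, -0.707, -0.025]
ft_force: [-0.6, 0.5, 0.1]
width: 0.0239
time: 32.25
ee_pos: [0.5421, 0.0054, 0.2119]
eef_rot: [0.707, -0.026, -0.706, -0.025]
ft_force: [0.3, -0.1, -0.5]
width: 0.0238
t 32.25 tcp [0.5421 0.0054 0.2119] yaw -94.13 x [ 0.002 -0.001 -1.   ] w 0.0238 F [ 0.3 -0.1 -0.5] q [ 0.23  0.16 -0.36  1.63  0.06  1.36 -1.78]
20 nozzle u 0.0581 expect 0.056
-0.03 n 145 axis z 0.0442 v 0.0009
-0.012 n 146 axis z 0.0444 v 0.0003
0.0 n 154 axis z 0.0441 v 0.0005
0.012 n 158 axis z 0.044 v 0.001
0.035 n 188 axis z 0.044 v 0.0008
50 nozzle u 0.0666 expect 0.066
-0.03 n 271 axis z 0.0439 v -0.0
-0.012 n 214 axis z 0.0441 v 0.0013
0.0 n 219 axis z 0.0439 v 0.0013
0.012 n 218 axis z 0.0442 v 0.001
0.035 n 257 axis z 0.0442 v 0.0011
10 nozzle u 0.0525 expect 0.051
-0.03 n 144 axis z 0.0473 v -0.0002
-0.012 n 124 axis z 0.0445 v 0.0009
0.0 n 121 axis z 0.0443 v 0.0007
0.012 n 127 axis z 0.0446 v 0.0016
0.035 n 142 axis z 0.0446 v 0.001
5 nozzle u 0.0439 expect 0.042
-0.03 n 98 axis z 0.0459 v -0.0002
-0.012 n 94 axis z 0.0445 v 0.0005
0.0 n 86 axis z 0.0442 v 0.0006
0.012 n 96 axis z 0.0443 v 0.0004
0.035 n 71 axis z 0.0434 v 0.0005
vial 27 [ 0.51564383 -0.36161925  0.04851201]
```

View pics/w18.png

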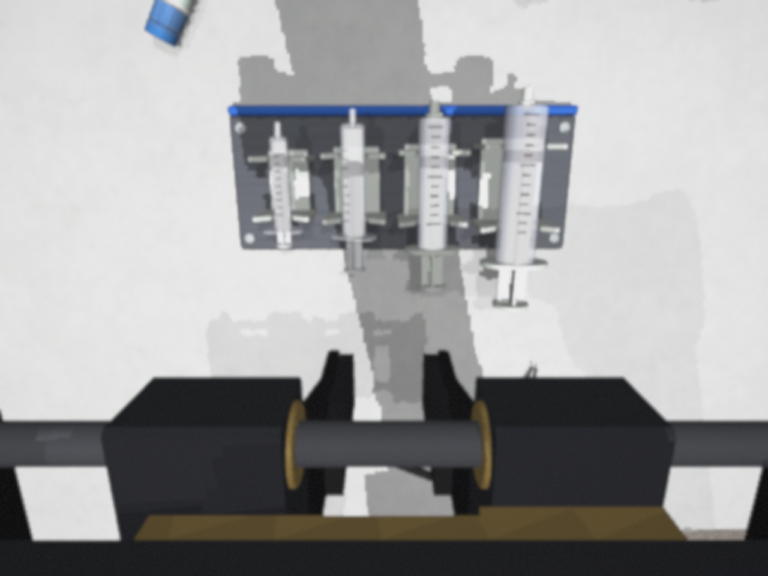

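View pics/topend.png

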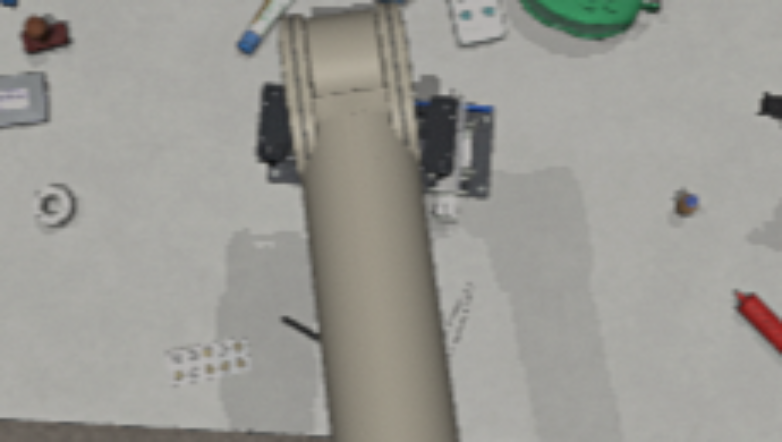

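The wrist view shows all four syringes seated in size order, with nozzles toward the blue edge at (280,128), (352,115), (435,105) and (528,95). The top view shows the vial still upright at its original pixel, (686,203). The arm is clear of everything, so I'm handing in.

```bash
python3 -c "
from bench import close_job
print(close_job())"
```

```text
the job is handed in; nothing more can be done
None
```

All four syringes are in their own cradles in size order, nozzles over the blue edge, and the job was handed in at about 32 s of the 109 s allowed. The hand-in itself reports no verdict.

**Last checks (wrist depth image):**
- **Height:** the barrel axes at mid-barrel are 43.9–44.4 mm above the table, against 44 mm nominal.
- **Sideways:** the barrels are within about 1.5 mm of the cradle centres.
- **Lengthwise:** the nozzle ends are within about 2 mm of where they should be.
- **Odd readings:** behind the rear plates, the 10 ml and 5 ml axes read about 3 mm and 2 mm high. I took this as the plate lips or flange in the image, because the other points along those barrels agree.
- **Vial:** it stands upright at the same pixel as at the start. I never touched it.

**What went wrong:** the first grasp, on the 20 ml syringe, closed on nothing. The depth image showed the real fingertips about 35 mm short of the reported TCP, so the fingers had shut above the barrel without moving it. I corrected for that offset and all later grasps held. I also released and re-gripped the 20 ml syringe about 5 mm deeper before lifting it.

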